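# Lock the lime tray arm with its linchpin

### The arm

A 6-joint arm with a two-finger parallel gripper is mounted at the origin on the work surface. World frame = base frame: x ahead of the robot, y to its left, z up, the work surface at z = 0. Lengths are in m, angles in rad, forces in N, time in s.
With the tool pointing down it reaches from about 0.275 to 0.775 m from the base axis. Payload 14.6 kg.
Tool frame: the origin (TCP) lies midway between the tips of the shut fingers; the grasp point (between the pads) lies 19 mm behind it (bot.grasp_offset is the distance from the TCP to the grasp point, in m); x points along the fingers, z is the direction in which the jaws open and shut, and the axes are right-handed (so a half turn about x gives the same grasp; the last joint's range is limited). The gripper opens to 85 mm and grips with 20 to 120 N. Pads are 22 mm wide; open, the fingers measure 114 mm over their backs; the gripper's body (76 mm by 85 mm) begins 54 mm behind the grasp point. The pads swing forward as they close: fully open they stand 13 mm farther back than shut.
Start: joints at [0.976, 0.263, -0.048, 1.259, 0, 1.415], TCP at [0.224, 0.475, 0.231] pointing down, gripper open.
Joint ranges: [-2.65, 2.65], [-0.89, 1.7], [-1.18, 1.37], [-2.13, 2.11], [-1.35, 1.29], [-3.14, 3.14]. Speed limits (rad/s): [1.89, 1.89, 2.57, 2.79, 3.14, 3.14].

### API

Orientations are given as a 3x3 rotation matrix whose columns are the frame's x, y, z axes.
In Python, from station import bot, vision gives the robot as it stands. The module is installed in compiled form; this text tells all that it offers.
- The arm moves only by the tool apply_moves, never from a script. Its argument "moves" is a list of rows, each a list of 5 numbers: the shift along the tool's x, y, z in m, then the turn about the tool's x in degrees, then the opening, from 0 (shut) to 1 (fully open). In form: [[x, y, z, turn, hand], ...]. A call has 1 to 10 rows; each row shifts and turns the commanded pose from where the row before left it, along the tool's axes as they then stand; what a row does not reach is not made up. A row lasts 1/12 s, in which the tool goes at most 41.7 mm and 7.16 degrees, less where a joint would pass 70% of its speed; a pose out of reach is approached as far as the arm can. A call with a gripper value outside its range is refused whole. The fingers move at their own pace and stop on an object; "squeeze" is the grip in N (left out, the last holds). Time passes only in rows, so rows that do not move let the fingers close. It gives the time, the measured TCP pose, the force and the opening at its end, in the units of the state.
- bot.get_obs(): the state, without advancing time (a new reading comes with each control period).
- vision.snapshot(name): name is "scene" or "side" or "wrist"; returns a dict with "frame" (480x640x3 uint8, red, green, blue), "K" (3x3 intrinsics, pixels), "dist_coeffs" ([k1, k2, p1, p2, k3] as OpenCV has them; the pictures are not rectified), "cam_to_world" (4x4, takes a point from camera to world coordinates); the wrist camera has in their place "hand_eye" (4x4, takes a point from camera to tool coordinates, whose origin is the TCP and whose axes are the tool frame's). Camera axes: x right, y down, z forward; pixel columns grow to the right and rows downward; lengths in m; the calibration is good to about 2 mm. A picture is of the moment at which its call begins: read the wrist's pose just before it. There is no depth.
- bot.job_done(): hands the job in, once; it reports no verdict.
The state is a dict: "time_s": time; "joints": joint angles; "joint_velocities": joint speeds; "effort": joint torques, N m; "ee_pos": TCP position; "orientation": TCP orientation; "wrist_force": force on the tool from outside, world axes, zero at the start; "ft_torque": the same for the moment, N m; "width": opening from 0.0 (shut) to 1.0 (fully open).
Only numpy, scipy, OpenCV 4.12 (cv2) and the standard library are available. Lean on these libraries where they do the work, as an engineer would, in place of code of your own. Each camera call takes 0.05 s, during which the arm holds its last target.

### The job

Take the steel linchpin off its white rest and push it fully home, by feel and gently, through the square tube of the dock and the tray arm inside it, from the side that faces the robot, with the open ring out to the robot's right. Then swing the sprung ring round the end of the tube until it snaps over the pin's far end, and let go. Leave the bowl, the beaker and the jar where they stand.

Things in the scene. Friction and masses are not known exactly. Their poses are not given: they have to be found in the camera images.
- pin: Bare steel linchpin, about 0.2 kg. Origin on the shank axis at the shoulder; x along the shank to the tip, z up. Square shank 12 x 12 mm, 46 mm long, then a tapered nose. Behind the shoulder a flange 8 mm thick, 26 wide, 32 high, the ring's upright hinge at x = -10 mm, then the grip tab. Starts level on the rest, axis 60 mm above the bench; lift it straight up.
- pin_tip (a point): The pin's tip, on its axis, 58 mm ahead of the shoulder. The four-sided nose tapers over its last 12 mm from 12 x 12 to 5 x 5 mm.
- pin_tab (a point): Middle of the pin's flat grip tab, at pin x = -38, z = +10 mm. The tab is 12 mm thick (y), spans x = -14 to -52 mm, and 12 mm below to 26 mm above the axis. Grasp it here from above across its thickness, firmly, clear of the ring.
- ring (a joint): Swing of the ring about the upright hinge in the pin's head: 0 = locked (along the shank, round its end), about 1.4 rad = open (square to the shank, out to the pin's -y side), stop at 1.6. Sprung over centre: springs back open above 0.65 rad, snaps shut by itself below. Shutting it takes up to about 4.5 N at the bar, most near 1.1 rad.
- ring_bar (a point): Middle of the ring's upright end bar. The ring is a flat U of 5 mm steel wire: level arms 24 mm above and below the pin's axis run 73 mm from the hinge to the bar, which is 48 mm tall. At ring angle a the bar is at pin x = -10 + 73 cos a, y = -73 sin a (mm). Push it from its back with shut fingers and follow the arc. Locked, it stands 5 mm beyond the tip.
- rack: White plastic rest under the pin, fixed. Origin on the bench under the pin's shoulder, x along the pin. Base 120 x 50 x 8 mm; a 10 mm wide post, 48 mm high, under the tab; a slotted block under the shank at x = 18 to 36 mm, 64 mm high.
- dock: Dock, fixed to the bench: base plate and grey pedestal carrying a level square steel tube, with the aluminium tray arm inside it. Origin on the bench under the nominal hole centre; x = insertion direction, level, away from the robot; y along the tube to the tray of limes. Tube: x = -20 to +20 mm, 36 mm high, free end at y = -20 mm; the pedestal is at y = 19 to 65 mm, so the ring can swing past.
- hole (a point): Nominal mouth of the 14.4 mm square cross hole in the tube's near face (dock x -20, y 0, z 90 mm). The tube is clamped in slots: the real hole is up to 7 mm off in height and along y and does not give; find it by feel. The arm's hole inside is up to 2 mm further off along y; the arm slides at about 3 N. Home = the pin's shoulder flat on this face. Keep pin-to-dock force below 40 N.
- bowl: Bystander: round steel bowl, 110 mm across, 50 mm high, origin under its centre.
- beaker: Bystander: white plastic beaker, 60 mm across, 80 mm high, origin under its centre.
- jar: Bystander: grey jar with a white cap, 54 mm across, 100 mm high, origin under its centre.
Not all that is in view belongs to the job. What is shaped like the pin but green or orange is not meant.

How it is judged:
By the outcome, as a careful person would: the job done as asked, in the order asked, and still so for the second after the job is handed in, with the robot touching nothing.
It also fails if it takes over 72 s, if anything falls off the work surface, if the arm or the gripper's body presses on something with over 40 N, if the wrist force passes 120 N, or if a joint passes its speed limit or range.

## Working session

There is one attempt and no reset: what is moved stays moved. The work goes in short steps, Python scripts to look and compute and a tool call to move; the robot and the scene stay as the last step left them, time stands still between calls to the robot, and variables do not carry over. Pictures are saved under pics/ and viewed, and the job is handed in when it is done.

Besides the shell and the picture viewer there is one more tool, called after "Emit:" as a command line: name --pt "numbers of a row" for each row, then --argument value for the rest. apply_moves: Moves the arm, as the interface text tells. Its arguments: {"type":"object","properties":{"moves":{"type":"array"},"squeeze":{"type":"number"}},"required":["moves"]}

```bash
mkdir -p pics
python3 - <<'E'
from station import bot, vision
import cv2
o=bot.get_obs()
for k,v in o.items(): print(k,v)
print(bot.grasp_offset)
for n in ["scene","side","wrist"]:
    s=vision.snapshot(n); cv2.imwrite(f"pics/{n}0.png",s["frame"][:,:,::-1])
    print(n,s["K"].tolist(),s["dist_coeffs"]); print(s.get("cam_to_world",s.get("hand_eye")))
E
```

```text
time_s 0.0
joints [ 9.75708554e-01  2.63530601e-01 -4.89640666e-02  1.25941493e+00
 -2.08799816e-05  1.41547015e+00]
joint_velocities [-5.15502959e-04  5.35573690e-04  1.79816695e-03 -1.11566682e-03
  1.27047248e-04 -7.52527626e-05]
effort [-2.85014503e-03 -6.37622094e+01  3.84558713e+01  1.37357644e-02
 -2.68393505e-04 -8.47034016e-06]
ee_pos [0.22336029 0.47479014 0.23081117]
orientation [[-6.06788294e-04 -9.04853142e-01  4.25723411e-01]
 [-9.33603762e-04  4.25723816e-01  9.04852673e-01]
 [-9.99999380e-01  1.51597032e-04 -1.10309853e-03]]
wrist_force [-0.16046296 -0.81520297  0.61077845]
ft_torque [-0.04090337  0.02699373  0.01611479]
width 1.0023528745450605
0.0187
scene [[590.5056538234919, 0.0, 330.39134886743835], [0.0, 590.5056538234919, 240.44986957335297], [0.0, 0.0, 1.0]] [0.06058539 0.         0.         0.         0.        ]
[[ 0.78323951  0.47155956 -0.40517583  0.94793875]
 [ 0.62171158 -0.59746825  0.50646461 -0.73639763]
 [-0.00325146 -0.6485856  -0.76113478  0.95439907]
 [ 0.          0.          0.          1.        ]]
side [[539.0327669985483, 0.0, 321.683222879022], [0.0, 539.0327669985483, 235.74645665837605], [0.0, 0.0, 1.0]] [-0.09376662  0.          0.          0.          0.        ]
[[ 0.99878443 -0.03420657  0.03549055  0.45792286]
 [-0.04926886 -0.71469952  0.69769419 -0.88050629]
 [ 0.00149935 -0.69859467 -0.71551607  0.84138574]
 [ 0.          0.          0.          1.        ]]
wrist [[352.5485168631206, 0.0, 320.8701398369215], [0.0, 352.5485168631206, 239.38454602347252], [0.0, 0.0, 1.0]] [-0.06815021  0.          0.          0.          0.        ]
[[ 7.90700738e-04 -3.26824309e-01  9.45084782e-01 -1.42915609e-01]
 [-1.12919827e-04 -9.45085101e-01 -3.26824324e-01  8.39094122e-02]
 [ 9.99999681e-01  1.51701425e-04 -7.84184431e-04  2.72721154e-04]
 [ 0.00000000e+00  0.00000000e+00  0.00000000e+00  1.00000000e+00]]
```

View pics/scene0.png

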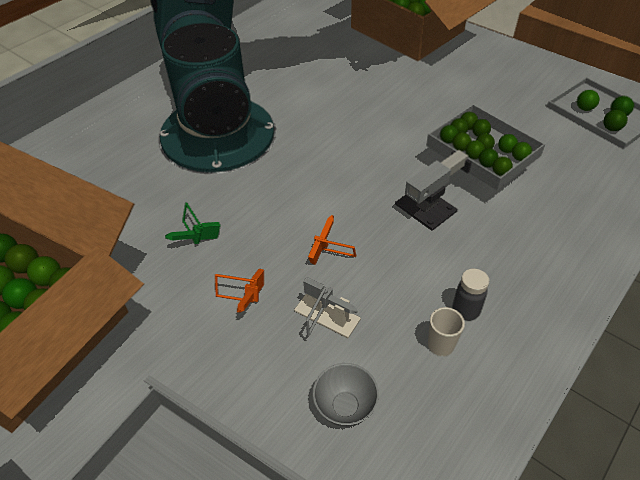

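View pics/side0.png

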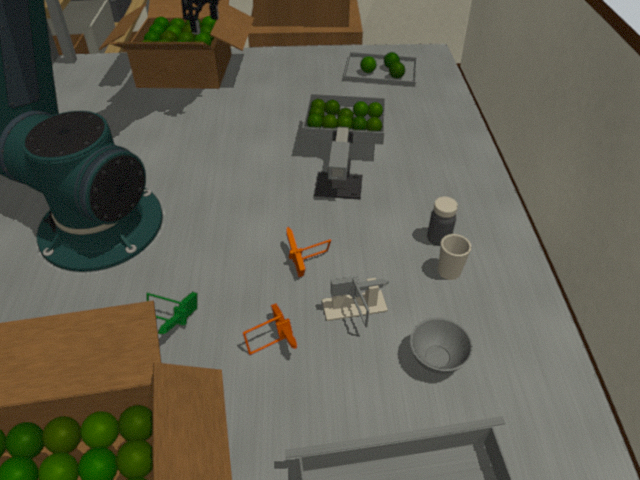

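View pics/wrist0.png

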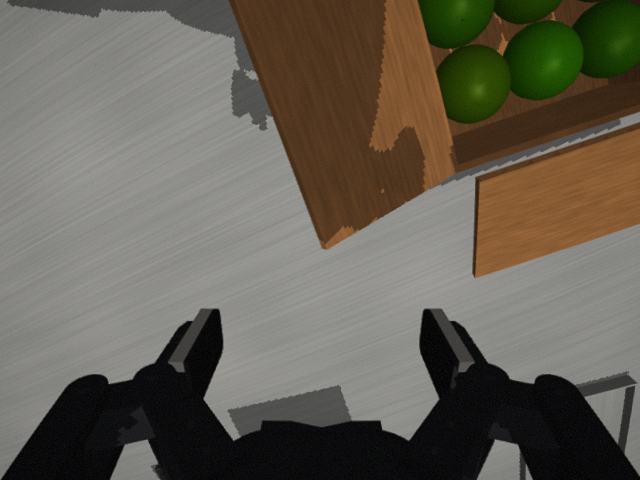

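Candidates shaped like the pin (scene pixels): green (195,230), orange (325,242), orange (242,290), bare steel on a white rest (328,305; side 355,293). I choose the steel one on the rest, and check it in close crops.

```bash
cat > h.py <<'E'
from station import bot, vision
import cv2, numpy as np
def snap(n):
    o=bot.get_obs(); s=vision.snapshot(n)
    if n=="wrist":
        T=np.eye(4); T[:3,:3]=o["orientation"]; T[:3,3]=o["ee_pos"]; s["cam_to_world"]=T@s["hand_eye"]
    s["bgr"]=np.ascontiguousarray(s["frame"][:,:,::-1]); return s
def ray(s,px):
    p=cv2.undistortPoints(np.array([[px]],float),s["K"],s["dist_coeffs"])[0,0]
    C=s["cam_to_world"]; return C[:3,3],C[:3,:3]@np.array([p[0],p[1],1])
def onz(s,px,z):
    c,d=ray(s,px); return c+d*(z-c[2])/d[2]
def tri(s1,p1,s2,p2):
    c1,d1=ray(s1,p1);c2,d2=ray(s2,p2)
    t=np.linalg.lstsq(np.stack([d1,-d2],1),c2-c1,rcond=None)[0]
    a=c1+d1*t[0];b=c2+d2*t[1]; return (a+b)/2,np.linalg.norm(a-b)
def proj(s,P):
    M=np.linalg.inv(s["cam_to_world"]); r=cv2.Rodrigues(M[:3,:3])[0]
    return cv2.projectPoints(np.array(P,float).reshape(-1,3),r,M[:3,3],s["K"],s["dist_coeffs"])[0][:,0]
def crop(s,x,y,w,h,k,name):
    c=cv2.resize(s["bgr"][y:y+h,x:x+w],None,fx=k,fy=k,interpolation=cv2.INTER_CUBIC)
    for i in range(0,w,10):
        cv2.line(c,(i*k,0),(i*k,8 if i%50 else 16),(0,0,255),1)
        if i%20==0: cv2.putText(c,str(x+i),(i*k,26),0,.35,(0,0,255),1)
    for i in range(0,h,10):
        cv2.line(c,(0,i*k),(8,i*k),(0,0,255),1)
        if i%20==0: cv2.putText(c,str(y+i),(10,i*k+4),0,.35,(0,0,255),1)
    cv2.imwrite(f"pics/{name}.png",c)
E
python3 - <<'E'
from h import *
s=snap("scene"); crop(s,280,260,90,85,7,"sc1"); crop(s,385,130,100,100,6,"sc2")
s=snap("side"); crop(s,310,260,90,70,8,"sd1"); crop(s,300,110,80,95,6,"sd2")
E
```

```text
(no output)
```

View pics/sc1.png

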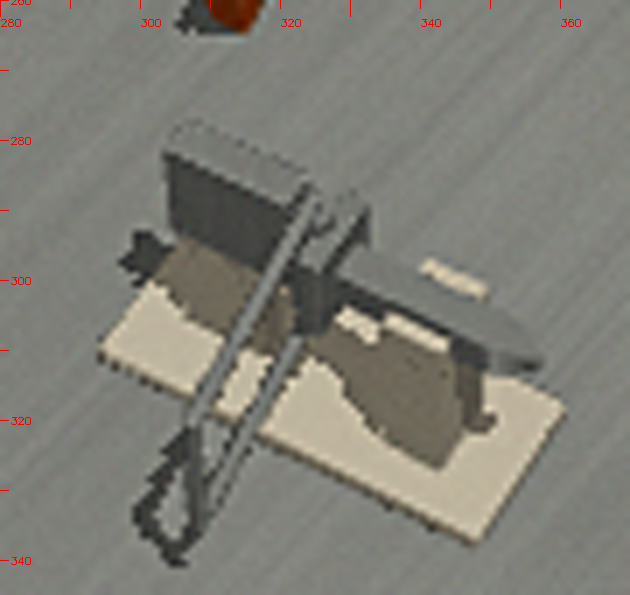

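View pics/sd1.png

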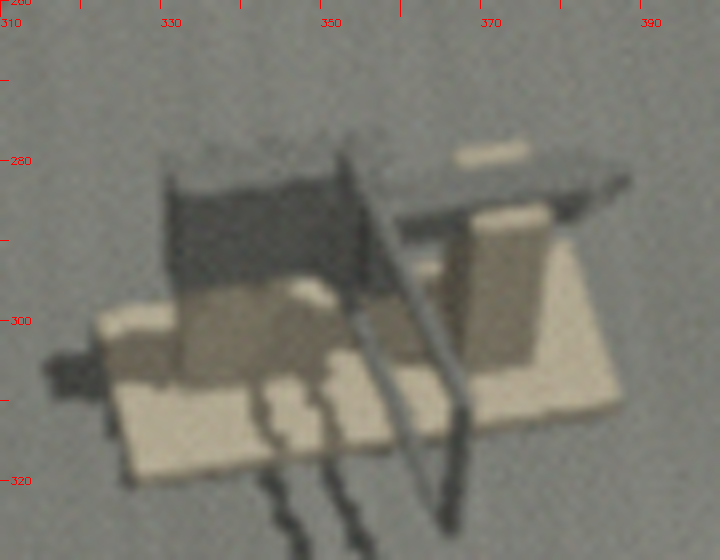

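View pics/sc2.png

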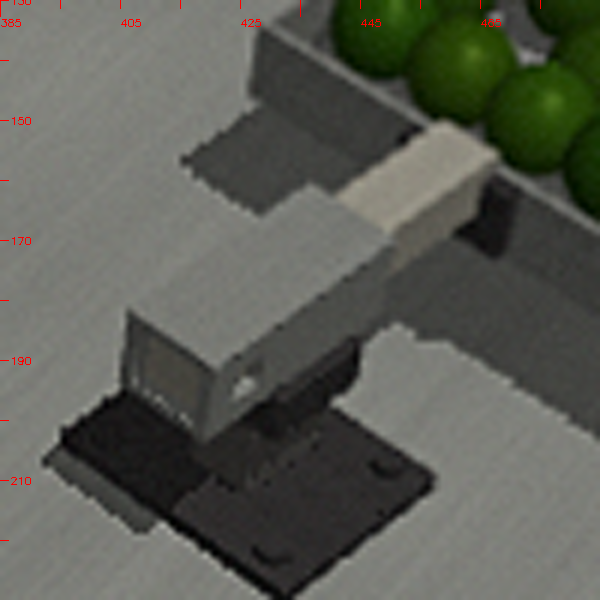

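View pics/sd2.png

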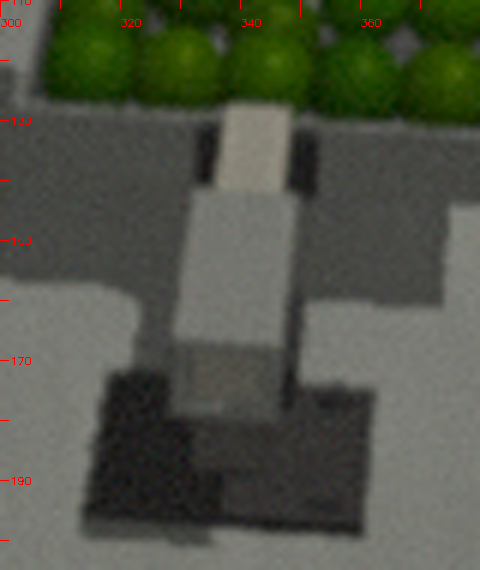

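The crops show a bare steel pin with the ring open to its −y side (scene: tab 303–325,277–290; tip 357,312), on a white rest. It is the right one. In the scene crop the far-face hole of the tube shows as a bright spot at (425,194).

Run:
```python
from h import *
np.set_printoptions(precision=4,suppress=True)
a=snap("scene"); b=snap("side")
print("rest corners z=.008 scene",[onz(a,p,.008)[:2] for p in [(294,310),(347.2,336.5),(360,318)]])
print("side",[onz(b,p,.008)[:2] for p in [(322,299.5),(326,318.5),(387.5,309.5),(381,290)]])
print("tip",onz(a,(356.5,312),.06),onz(b,(388,282.5),.06),tri(a,(356.5,312),b,(388,282.5)))
print("tab rear-right top",onz(a,(303,282),.086),onz(b,(330.5,284),.086), tri(a,(303,282),b,(330.5,284)))
print("hole far",tri(a,(425.5,194),b,(340,170))[0], onz(a,(425.5,194),.09))
print("tube top z=.108: scene",[onz(a,p,.108)[:2] for p in [(406,182),(420,192),(449.5,170.5),(436,161)]])
print("tube side",[onz(b,p,.108)[:2] for p in [(328.5,167),(347.5,167.5),(349,141.5),(332,141.5)]])
print("tri tube",tri(a,(420,192),b,(347.5,167.5)),tri(a,(406,182),b,(328.5,167)))
print("base plate z~.00", [onz(a,p,.006)[:2] for p in [(394,203),(432,228.5),(457,210)]],[onz(b,p,.006)[:2] for p in [(314,197),(360.5,199)]])
print("bowl",onz(a,(345,385),.05),"beaker",onz(a,(447,322),.08),"jar",onz(a,(475,281),.1))
```

```text
rest corners z=.008 scene [array([ 0.4981, -0.2866]), array([ 0.6134, -0.2699]), array([ 0.6079, -0.2229])]
side [array([ 0.4914, -0.2405]), array([ 0.4966, -0.2858]), array([ 0.6152, -0.2707]), array([ 0.6087, -0.2228])]
tip [ 0.6141 -0.2448  0.06  ] [ 0.6147 -0.2467  0.06  ] (array([ 0.6145, -0.2456,  0.0599]), np.float64(0.0016621167372267531))
tab rear-right top [ 0.5083 -0.2674  0.086 ] [ 0.5053 -0.2661  0.086 ] (array([ 0.5058, -0.2644,  0.0824]), np.float64(0.002039390821558543))
hole far [0.5495 0.0864 0.0616] [0.5633 0.0582 0.09  ]
tube top z=.108: scene [array([0.5212, 0.0463]), array([0.5595, 0.0396]), array([0.5732, 0.1307]), array([0.5355, 0.1385])]
tube side [array([0.5194, 0.0427]), array([0.5606, 0.0391]), array([0.572 , 0.1344]), array([0.5329, 0.1362])]
tri tube (array([0.5603, 0.038 , 0.1093]), np.float64(0.0006991975536395858)) (array([0.5196, 0.0493, 0.1037]), np.float64(0.0015679085131375258))
base plate z~.00 [array([0.4862, 0.0683]), array([0.593 , 0.0558]), array([0.6069, 0.136 ])] [array([0.4877, 0.061 ]), array([0.5953, 0.0489])]
bowl [ 0.6815 -0.3665  0.05  ] beaker [ 0.7567 -0.1748  0.08  ] jar [ 0.7552 -0.0823  0.1   ]
```

Emit:
apply_moves --pt "0 0 0 -5.5 1" --pt "0 0 0 -5.5 1" --pt "0 0 0 -5.5 1" --pt "0 -0.022 -0.03 0 1" --pt "0 -0.022 -0.03 0 1" --pt "0 -0.022 -0.03 0 1" --pt "0 -0.022 -0.03 0 1" --pt "0 -0.022 -0.03 0 1" --pt "0 -0.022 -0.03 0 1" --pt "0 -0.022 -0.03 0 1"

```text
time_s: 1.18
ee_pos: [0.3443, 0.2425, 0.2314]
orientation: [[0.0, -0.989, 0.151], [0.0, 0.151, 0.989], [-1.0, -0.0, 0.0]]
wrist_force: [1.0, 0.5, 0.4]
width: 0.997
```

Emit:
apply_moves --pt "0 -0.022 -0.03 0 1" --pt "0 -0.022 -0.03 0 1" --pt "0 -0.022 -0.03 0 1" --pt "0.018 -0.02 -0.03 0 1" --pt "0.02 -0.02 -0.03 0 1" --pt "0.02 -0.017 0 0 1" --pt "0.02 0 0 0 1" --pt "0.02 0 0 0 1" --pt "0.012 0 0 0 1" --pt "0 0 0 0 1"

```text
time_s: 2.02
ee_pos: [0.4416, 0.0771, 0.1193]
orientation: [[-0.004, -0.988, 0.152], [0.0, 0.152, 0.988], [-1.0, 0.004, -0.001]]
wrist_force: [-0.8, 0.3, -1.4]
width: 1.002
```

Run:
```python
from h import *
np.set_printoptions(precision=4,suppress=True)
s=snap("wrist"); o=bot.get_obs(); print(o["time_s"],o["ee_pos"],o["orientation"],o["joints"]); cv2.imwrite("pics/w1.png",s["bgr"])
```

```text
2.0667 [0.4422 0.0772 0.1207] [[-0.002  -0.9885  0.1513]
 [ 0.      0.1513  0.9885]
 [-1.      0.002  -0.0003]] [-0.009   0.2035 -0.4473  0.922   0.      0.143 ]
```

View pics/w1.png

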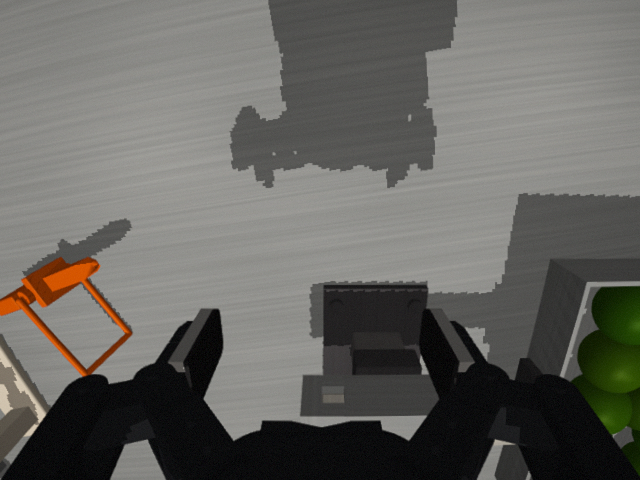

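Run:
```python
from h import *
s=snap("wrist"); crop(s,290,270,150,155,5,"w1c")
```

```text
(no output)
```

View pics/w1c.png

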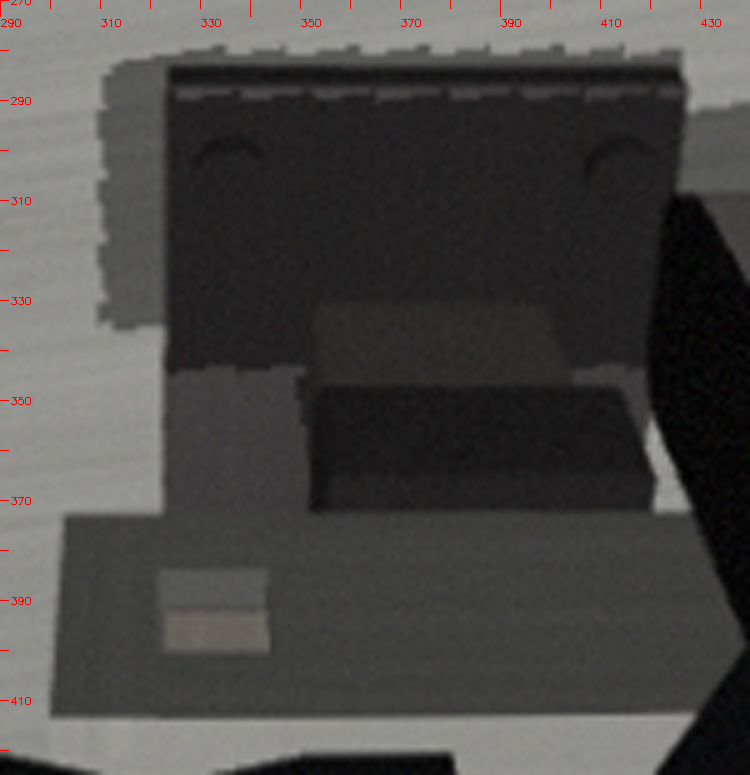

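Run:
```python
from h import *
np.set_printoptions(precision=4,suppress=True)
s=snap("wrist"); o=bot.get_obs()
ax=-o["orientation"][:,1].copy(); ax[2]=0; ax/=np.linalg.norm(ax); ay=np.array([-ax[1],ax[0],0])
def ang(px):
    c,d=ray(s,px); return c,d[2]/(d@ax),(d@ay)/(d@ax)
c,t1,_=ang((335,413.4)); _,t0,_=ang((335,372.6))
X=0.036/(t1-t0); print("X by height",X,"top z",c[2]+X*t1)
for nm,h in [("hole rows",(383.3,400.6))]:
    _,a,_=ang((332,h[0]));_,b,_=ang((332,h[1])); print("hole h at X",(b-a)*X,"centre z",c[2]+X*(a+b)/2, "X by hole",.0144/(b-a))
for r,cols in [(392,(321.3,343.8)),(399.5,(322,344)),(385,(320.8,343.2))]:
    l=ang((cols[0],r))[2];q=ang((cols[1],r))[2]; print("hole w",(l-q)*X,"X by w",.0144/(l-q),"mid lateral",(l+q)/2*X)
m=(ang((321.4,392))[2]+ang((343.8,392))[2])/2
P=c+ax*X+ay*X*m; print("hole mouth world xy",P[:2], "end of tube lat",ang((301.5,393))[2]*X, "yaw",np.degrees(np.arctan2(ax[1],ax[0])))
# scene far face
a=snap("scene")
c2,d2=ray(a,(425.5,194)); q=P+ax*.04; t=((q-c2)@ax)/(d2@ax); Q=c2+t*d2; print("scene far hole",Q,"along y rel",(Q-P)@ay)
b=snap("side")
# edges: top far edge in side/scene -> tube top z via plane far face
for p in [(420,192),(449.5,170.5)]:
    c2,d2=ray(a,p); t=((q-c2)@ax)/(d2@ax); print("tube far top edge",c2+t*d2)
for p in [(347.5,167.5)]:
    c2,d2=ray(b,p); t=((q-c2)@ax)/(d2@ax); print("side",c2+t*d2)
print("world tri far top corner",tri(a,(420,192),b,(347.5,167.5)))
```

```text
X by height 0.16428545699120575 top z 0.10423705960974919
hole h at X 0.015309654855092251 centre z 0.08635391327671968 X by hole 0.15452409626899508
hole w -0.014342181937778416 X by w -0.16494774581278307 mid lateral 0.007233960461969867
hole w -0.013656197739694181 X by w -0.17323347433649133 mid lateral 0.007324880331409397
hole w -0.01464645788704488 X by w -0.1615210038439319 mid lateral 0.007059762459493446
hole mouth world xy [0.5235 0.0725] end of tube lat -0.012512940558486915 yaw -8.690095408739065
scene far hole [0.5621 0.0605 0.0875] along y rel -0.006090317337619942
tube far top edge [0.5591 0.0404 0.1071]
tube far top edge [0.573  0.1312 0.1075]
side [0.5652 0.0806 0.0749]
world tri far top corner (array([0.5603, 0.038 , 0.1093]), np.float64(0.0006991975536395858))
```

Emit:
apply_moves --pt "-0.015 0 0 -5.5 1" --pt "-0.015 0 0 -5.5 1" --pt "-0.01 0 0 -5.5 1" --pt "0 0.003 -0.038 0 1" --pt "0 0.003 -0.038 0 1" --pt "0 0.004 -0.038 0 1" --pt "0 0.004 -0.038 0 1" --pt "0 0.004 -0.038 0 1" --pt "0 0.004 -0.038 0 1" --pt "0 0.004 -0.038 0 1"

```text
time_s: 3.1
ee_pos: [0.4532, -0.1919, 0.1623]
orientation: [[0.001, -0.991, -0.136], [-0.001, -0.136, 0.991], [-1.0, -0.001, -0.001]]
wrist_force: [1.4, -0.0, 0.2]
width: 1.001
```

Emit:
apply_moves --pt "0 0.004 -0.038 0 1" --pt "0.02 0 -0.038 0 1" --pt "0.02 0 0 0 1" --pt "0 0 0 0 1" --pt "0 0 0 0 1"

```text
time_s: 3.52
ee_pos: [0.459, -0.264, 0.1221]
orientation: [[-0.001, -0.991, -0.135], [0.001, -0.135, 0.991], [-1.0, 0.001, 0.001]]
wrist_force: [-0.3, 0.5, 0.9]
width: 0.998
```

Run:
```python
from h import *
np.set_printoptions(precision=4,suppress=True)
s=snap("wrist"); o=bot.get_obs(); print(o["time_s"],o["ee_pos"],o["orientation"],o["joints"]); cv2.imwrite("pics/w2.png",s["bgr"])
```

```text
3.5667 [ 0.4595 -0.2639  0.1229] [[ 0.0002 -0.9907 -0.1363]
 [ 0.     -0.1363  0.9907]
 [-1.     -0.0002  0.    ]] [-0.6752  0.3284 -0.258   0.9843  0.0001 -0.8119]
```

View pics/w2.png

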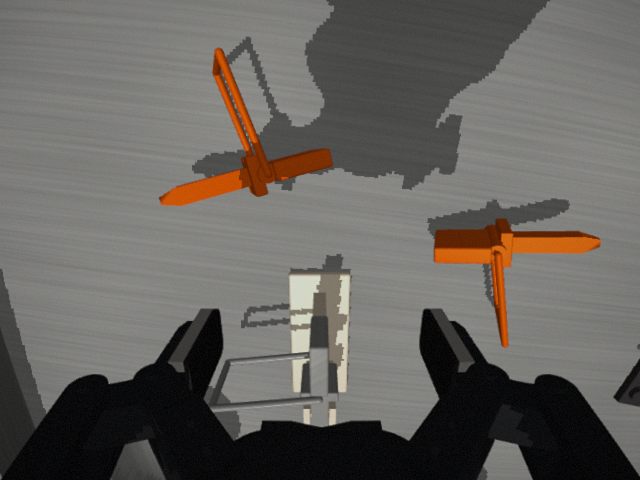

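Run:
```python
from h import *
s=snap("wrist"); crop(s,200,260,165,170,4,"w2c")
```

```text
(no output)
```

View pics/w2c.png

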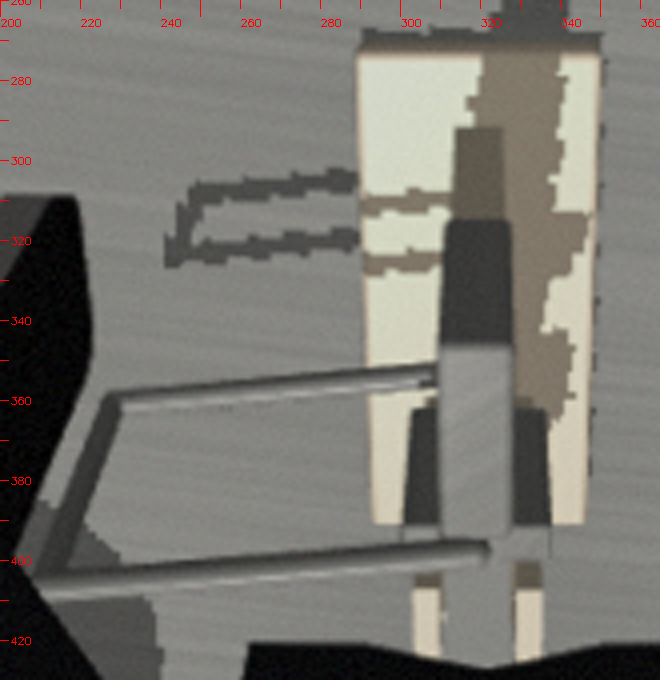

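Run:
```python
from h import *
np.set_printoptions(precision=4,suppress=True)
s=snap("wrist"); o=bot.get_obs(); R=o["orientation"];p=o["ee_pos"]
def tl(P): return R.T@(P-p)
for nm,px,z in [("tab rear top L",(307.8,346),.086),("tab rear top R",(325.6,346),.086),("tab rear bot L",(309.3,315),.048),("R",(325.6,315),.048),("shank? flange top rear L",(300.5,391),.076),("fl R",(335,391),.076),("base rearL",(287.8,274),.008),("base rearR",(347.5,274),.008),("base frontL",(292,390.8),.008),("frR",(343.5,390.8),.008),("tab top L mid",(308.5,388),.086),("tab top R mid",(325.5,388),.086),("ring bar top",(227,359),.084+.0025),("ring bar bot",(207,404),.036)]:
    P=onz(s,px,z); print(nm,P,"tool y,z",tl(P)[1:])
print(R)
```

```text
tab rear top L [ 0.5075 -0.2654  0.086 ] tool y,z [-0.0469 -0.008 ]
tab rear top R [ 0.506  -0.2547  0.086 ] tool y,z [-0.0469  0.0028]
tab rear bot L [ 0.5089 -0.2655  0.048 ] tool y,z [-0.0481 -0.0083]
R [ 0.5073 -0.2541  0.048 ] tool y,z [-0.0481  0.0033]
shank? flange top rear L [ 0.5521 -0.2653  0.076 ] tool y,z [-0.091 -0.014]
fl R [ 0.5488 -0.242   0.076 ] tool y,z [-0.0909  0.0095]
base rearL [ 0.498  -0.2856  0.008 ] tool y,z [-0.0346 -0.0267]
base rearR [ 0.4914 -0.2382  0.008 ] tool y,z [-0.0346  0.0213]
base frontL [ 0.6157 -0.2696  0.008 ] tool y,z [-0.1534 -0.0268]
frR [ 0.6091 -0.2224  0.008 ] tool y,z [-0.1533  0.0208]
tab top L mid [ 0.5397 -0.261   0.086 ] tool y,z [-0.0793 -0.008 ]
tab top R mid [ 0.5381 -0.2502  0.086 ] tool y,z [-0.0793  0.0029]
ring bar top [ 0.5241 -0.3139  0.0865] tool y,z [-0.0566 -0.0583]
ring bar bot [ 0.6152 -0.3401  0.036 ] tool y,z [-0.1432 -0.0967]
[[ 0.0014 -0.9906 -0.1371]
 [-0.001  -0.1371  0.9906]
 [-1.     -0.0012 -0.0012]]
```

Emit:
apply_moves --pt "0 -0.031 -0.0013 0 1" --pt "0 -0.0305 -0.0013 0 1" --pt "0.02 0 0 0 1" --pt "0.02 0 0 0 1" --pt "0.02 0 0 0 1" --pt "0.0116 0 0 0 1" --pt "0 0 0 0 1" --pt "0 0 0 0 1"

```text
time_s: 4.33
ee_pos: [0.5211, -0.2582, 0.0513]
orientation: [[0.0, -0.991, -0.137], [-0.0, -0.137, 0.991], [-1.0, -0.0, -0.0]]
wrist_force: [-0.0, 0.8, 0.3]
width: 1.001
```

Run:
```python
from h import *
np.set_printoptions(precision=4,suppress=True)
o=bot.get_obs(); print(o["time_s"],o["ee_pos"],o["wrist_force"])
s=snap("side"); crop(s,290,220,120,120,5,"sd3")
s=snap("wrist"); cv2.imwrite("pics/w3.png",s["bgr"])
```

```text
4.3333 [ 0.5211 -0.2582  0.0513] [-0.0254  0.7562  0.3201]
```

View pics/sd3.png

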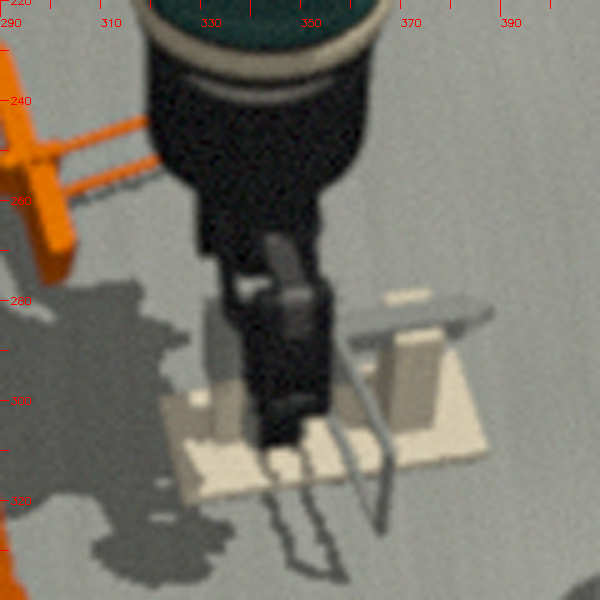

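View pics/w3.png

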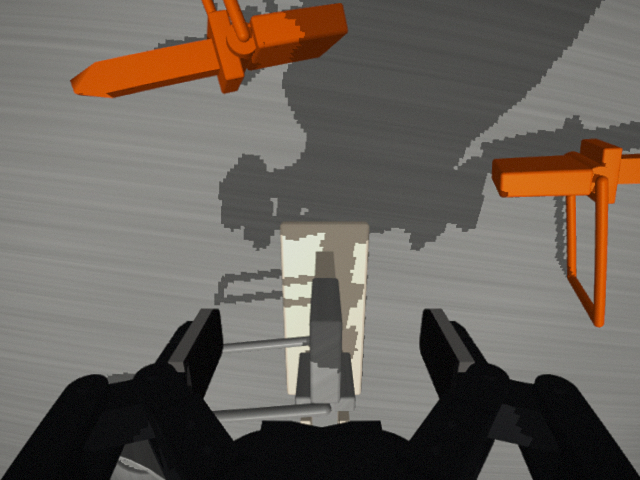

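Run:
```python
from h import *
np.set_printoptions(precision=4,suppress=True)
s=snap("wrist"); crop(s,270,210,120,220,3,"w3c")
```

```text
(no output)
```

View pics/w3c.png

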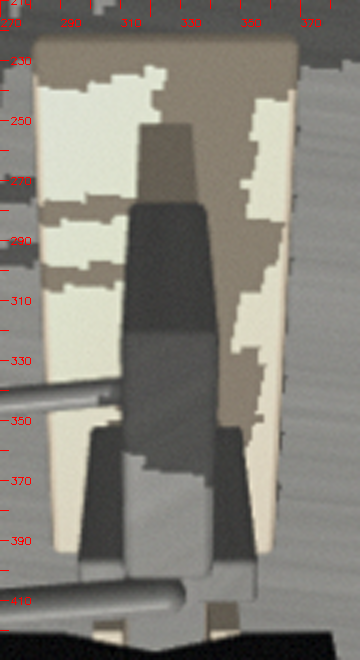

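Run:
```python
from h import *
np.set_printoptions(precision=4,suppress=True)
for i in range(2):
    s=snap("wrist"); o=bot.get_obs(); print(o["time_s"],o["ee_pos"],o["wrist_force"],o["joint_velocities"]); R=o["orientation"];p=o["ee_pos"]
def tl(P): return R.T@(P-p)
g=s["bgr"].astype(int).sum(2)
print(g[330,300:352]); print(g[290,300:352])
for nm,px,z in [("tab rear top L",(310.3,320.3),.086),("tab rear top R",(342,320.3),.086),("tab rear bot L",(313.3,278),.048),("R",(338.3,278),.048),("base rearL",(281,224),.008),("base rearR",(368.7,224),.008)]:
    P=onz(s,px,z); print(nm,P,"tool y,z",tl(P)[1:])
```

```text
4.5333 [ 0.5213 -0.2589  0.0516] [-0.3975 -0.98    1.1799] [-0.0042  0.0039 -0.0045 -0.0038  0.     -0.0004]
4.5833 [ 0.5212 -0.2589  0.0514] [ 0.0621  1.0412 -0.4375] [-0.0008  0.005  -0.0061 -0.0048 -0.0006 -0.0002]
[649 637 641 634 637 640 638 640 641 634 466 217 226 241 243 254 254 249
 251 248 247 247 247 251 253 245 249 241 251 259 253 241 244 248 244 253
 247 253 241 239 244 220 214 288 360 378 375 374 370 376 371 372]
[651 650 646 649 651 650 648 654 647 649 653 657 459 196 165 175 182 189
 189 184 183 181 170 177 179 181 184 178 188 185 183 190 181 186 175 176
 188 173 174 183 321 368 387 373 375 371 375 378 378 371 369 372]
tab rear top L [ 0.506  -0.2648  0.086 ] tool y,z [ 0.0158 -0.0038]
tab rear top R [ 0.5045 -0.2537  0.086 ] tool y,z [0.0158 0.0075]
tab rear bot L [ 0.5074 -0.2644  0.048 ] tool y,z [ 0.0144 -0.0036]
R [ 0.5059 -0.2531  0.048 ] tool y,z [0.0144 0.0079]
base rearL [ 0.4963 -0.2848  0.008 ] tool y,z [ 0.0283 -0.0221]
base rearR [ 0.4897 -0.2368  0.008 ] tool y,z [0.0283 0.0263]
```

Emit:
apply_moves --pt "0 0 0.0018 0 1" --pt "0 0 0 0 0.6" --pt "0 0 0 0 0.3" --pt "0 0 0 0 0.1" --pt "0 0 0 0 0" --pt "0 0 0 0 0" --pt "0 0 0 0 0" --pt "0 0 0 0 0" --squeeze 90

```text
time_s: 5.25
ee_pos: [0.5205, -0.257, 0.0504]
orientation: [[0.0, -0.991, -0.136], [0.0, -0.136, 0.991], [-1.0, -0.0, -0.0]]
wrist_force: [-1.5, 0.5, 3.7]
width: 0.129
```

Run:
```python
from h import *
np.set_printoptions(precision=4,suppress=True)
for i in range(3):
    s=snap("wrist"); o=bot.get_obs(); print(o["time_s"],o["ee_pos"],o["wrist_force"],o["ft_torque"],o["width"])
crop(s,240,210,160,220,3,"w4c")
s=snap("side"); crop(s,310,220,100,110,5,"sd4")
```

```text
5.3 [ 0.5205 -0.257   0.0504] [-1.3953  1.1929  2.7908] [0.1298 0.1798 0.0282] 0.12809197667899316
5.35 [ 0.5205 -0.2569  0.0504] [-1.2792  1.3846  3.5588] [0.2077 0.2736 0.0344] 0.13011914077069134
5.4 [ 0.5205 -0.2569  0.0504] [-0.4313  0.57    4.8934] [0.1572 0.3037 0.0197] 0.1312808975089677
```

View pics/w4c.png

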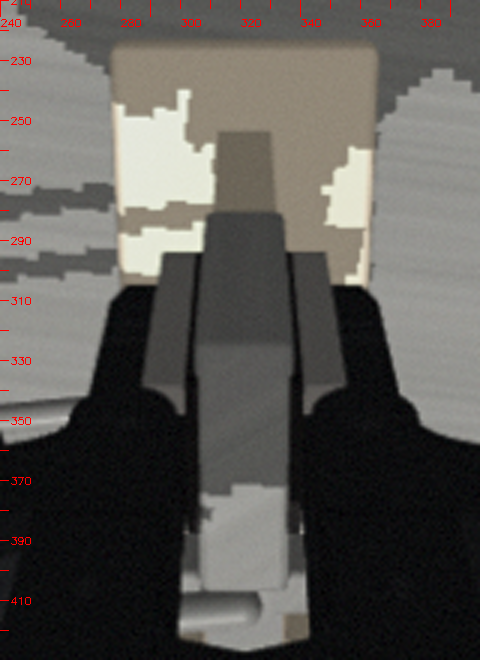

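Emit:
apply_moves --pt "-0.01 0 0 0 0" --pt "-0.025 0 0 0 0" --pt "-0.03 0 0 0 0" --pt "-0.03 0 0 0 0" --pt "0 0.02 0 5.5 0" --pt "0 0.02 0 5.5 0" --pt "0 0.02 0 5.5 0" --pt "0 0.02 0.025 0 0" --pt "0 0.02 0.03 0 0" --pt "0 0.015 0.03 0 0"

```text
time_s: 6.28
ee_pos: [0.4175, -0.1661, 0.1455]
orientation: [[-0.0, -0.988, 0.153], [0.0, 0.153, 0.988], [-1.0, 0.001, 0.0]]
wrist_force: [1.0, 0.9, -2.5]
width: 0.128
```

Emit:
apply_moves --pt "0 0.01 0.032 0 0" --pt "0 0.01 0.032 0 0" --pt "0 0.01 0.032 0 0" --pt "0 0 0.032 0 0" --pt "0 0 0.032 0 0" --pt "0 0 0.032 0 0" --pt "0 0 0.02 0 0" --pt "0 0 0 0 0" --pt "0 0 0 0 0" --pt "0 0 0 0 0"

```text
time_s: 7.12
ee_pos: [0.4215, 0.0468, 0.1455]
orientation: [[-0.0, -0.989, 0.151], [-0.0, 0.151, 0.989], [-1.0, -0.0, -0.0]]
wrist_force: [0.4, 0.5, -2.8]
width: 0.122
```

Run:
```python
from h import *
np.set_printoptions(precision=4,suppress=True)
w=snap("wrist"); o=bot.get_obs()
print(o["time_s"],o["ee_pos"],o["orientation"],o["wrist_force"],o["ft_torque"],o["width"])
b=snap("side"); cv2.imwrite("pics/sd5.png",b["bgr"]); a=snap("scene"); crop(a,330,90,150,150,4,"sc5"); cv2.imwrite("pics/w5.png",w["bgr"])
o=bot.get_obs();print(o["ee_pos"],o["wrist_force"])
```

```text
7.1667 [0.4215 0.0465 0.1454] [[-0.     -0.9884  0.1518]
 [-0.0002  0.1518  0.9884]
 [-1.      0.     -0.0002]] [-0.3066 -0.4009 -2.5687] [ 0.0223  0.0849 -0.0528] 0.13035844347767372
[0.4216 0.0463 0.1454] [-0.1321 -0.0628 -1.96  ]
```

View pics/sd5.png

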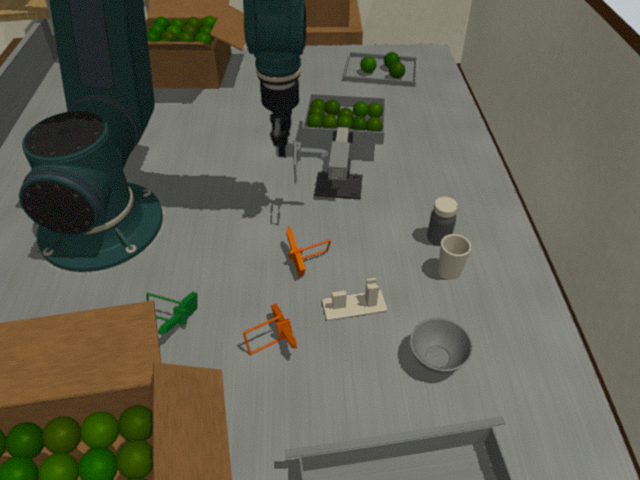

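View pics/w5.png

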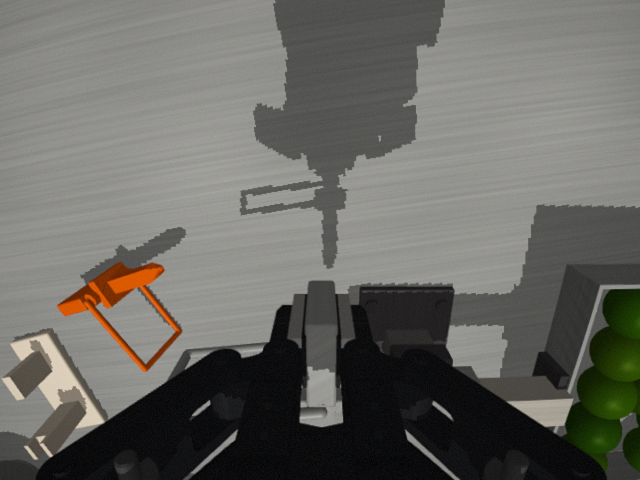

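Emit:
apply_moves --pt "0 0.009 0.02 0 0" --pt "0 0.0099 0.0213 0 0" --pt "0.025 0 0 0 0" --pt "0.025 0 0 0 0" --pt "0.0186 0 0 0 0" --pt "0 0 0 0 0" --pt "0 0 0 0 0" --pt "0 0 0 0 0"

```text
time_s: 7.93
ee_pos: [0.4098, 0.0904, 0.0777]
orientation: [[0.001, -0.988, 0.152], [0.0, 0.152, 0.988], [-1.0, -0.001, 0.0]]
wrist_force: [0.4, 0.0, -2.4]
width: 0.128
```

Run:
```python
from h import *
np.set_printoptions(precision=4,suppress=True)
w=snap("wrist"); o=bot.get_obs()
print(o["time_s"],o["ee_pos"],o["orientation"],o["wrist_force"],o["ft_torque"],o["width"])
b=snap("side"); crop(b,255,110,120,95,6,"sd6"); a=snap("scene"); crop(a,360,120,100,90,6,"sc6")
o=bot.get_obs();print(o["ee_pos"],o["wrist_force"])
R=o["orientation"];p=o["ee_pos"]
for off in [(-.0096,-.0376,0),(-.0096,-.0956,0)]:
    P=p+R@np.array(off); print(P,proj(b,P),proj(a,P))
```

```text
7.9833 [0.41   0.0905 0.0778] [[ 0.0016 -0.9884  0.1519]
 [ 0.      0.1519  0.9884]
 [-1.     -0.0016  0.0003]] [ 0.0782 -0.3082 -2.0455] [ 0.0403  0.0606 -0.0009] 0.1295034984283306
[0.4099 0.0906 0.0777] [-1.219  -0.1161 -2.7889]
[0.4471 0.0849 0.0874] [[295.2783 163.5024]] [[386.4159 164.3599]]
[0.5044 0.0761 0.0875] [[320.8702 165.1251]] [[406.3105 177.8962]]
```

View pics/sd6.png

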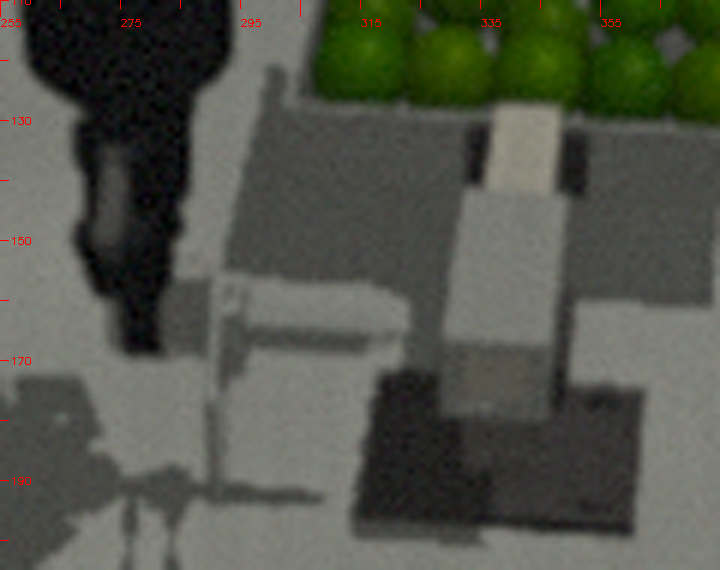

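View pics/sc6.png

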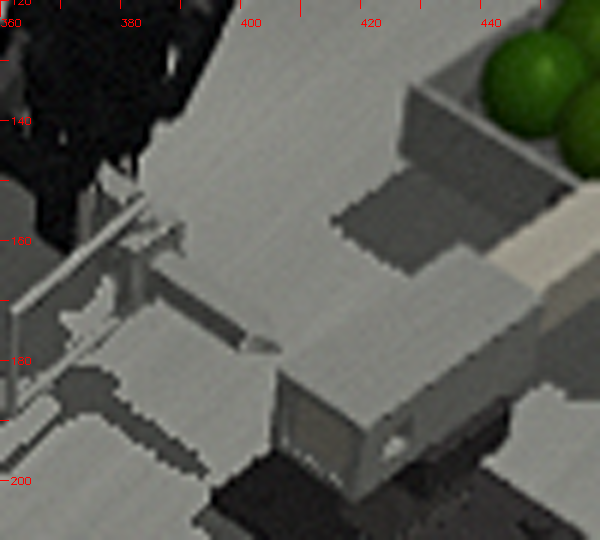

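Run:
```python
from h import *
np.set_printoptions(precision=4,suppress=True)
a=snap("scene");b=snap("side")
crop(a,400,170,50,40,16,"sc7")
P=np.array([.5235,.0725,.0864]); t=np.radians(-8.69); ax=np.array([np.cos(t),np.sin(t),0]); ay=np.array([-ax[1],ax[0],0]); az=np.array([0,0,1])
print("far hole",proj(a,P+.04*ax))
for s in (a,b):
    print([proj(s,P+i*ax-.0197*ay+k*az)[0].round(1).tolist() for i in (0,.04) for k in (-.018,.018)])
```

```text
far hole [[427.3758 192.9439]]
[[405.7, 193.7], [407.4, 181.3], [420.0, 203.7], [422.0, 191.4]]
[[328.5, 178.0], [328.7, 165.3], [346.4, 179.2], [346.9, 166.5]]
```

View pics/sc7.png

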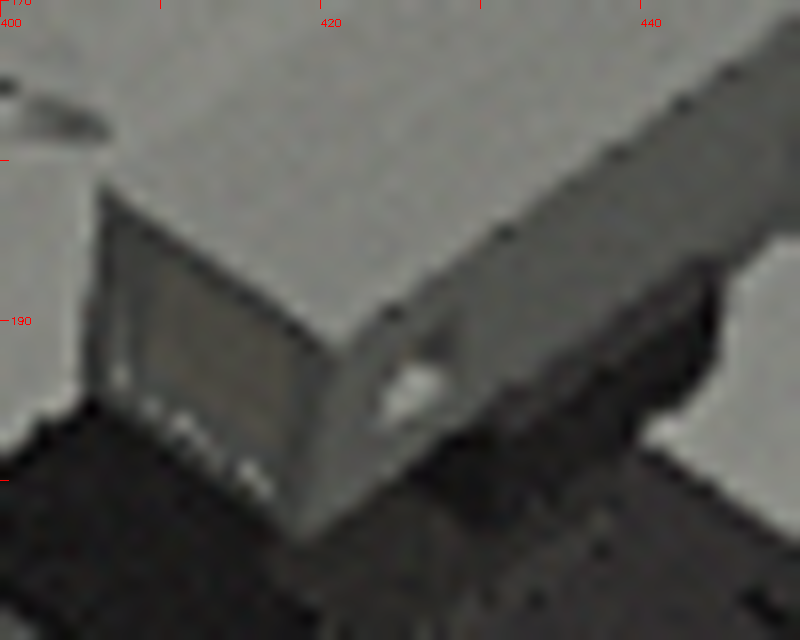

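Emit:
apply_moves --pt "0 0 -0.0027 0 0" --pt "0 -0.006 0 0 0" --pt "0 -0.006 0 0 0" --pt "0 -0.004 0 0 0" --pt "0 0 0 0 0" --pt "0 0 0 0 0" --pt "0 0 0 0 0"

```text
time_s: 8.77
ee_pos: [0.4244, 0.0857, 0.0765]
orientation: [[-0.001, -0.988, 0.151], [0.0, 0.151, 0.988], [-1.0, 0.001, -0.0]]
wrist_force: [0.2, -1.0, -2.5]
width: 0.128
```

Emit:
apply_moves --pt "0 -0.002 0 0 0" --pt "0 0 0 0 0" --pt "0 -0.002 0 0 0" --pt "0 0 0 0 0" --pt "0 0 0 0 0"

```text
time_s: 9.18
ee_pos: [0.4286, 0.0851, 0.0767]
orientation: [[0.0, -0.988, 0.151], [-0.0, 0.151, 0.988], [-1.0, -0.0, -0.0]]
wrist_force: [-0.4, -0.4, -1.5]
width: 0.126
```

Emit:
apply_moves --pt "0 -0.0015 0 0 0" --pt "0 0 0 0 0" --pt "0 0 0 0 0"

```text
time_s: 9.43
ee_pos: [0.4301, 0.0848, 0.0767]
orientation: [[0.0, -0.988, 0.151], [-0.0, 0.151, 0.988], [-1.0, -0.0, -0.0]]
wrist_force: [0.2, -0.4, -2.3]
width: 0.128
```

Emit:
apply_moves --pt "0 -0.0015 0 0 0" --pt "0 0 0 0 0" --pt "0 0 0 0 0"

```text
time_s: 9.68
ee_pos: [0.4316, 0.0846, 0.0767]
orientation: [[0.0, -0.988, 0.151], [0.0, 0.151, 0.988], [-1.0, -0.0, 0.0]]
wrist_force: [0.1, -0.4, -2.3]
width: 0.13
```

Emit:
apply_moves --pt "0 -0.0015 0 0 0" --pt "0 0 0 0 0" --pt "0 0 0 0 0"

```text
time_s: 9.93
ee_pos: [0.4331, 0.0844, 0.0767]
orientation: [[0.0, -0.988, 0.151], [-0.0, 0.151, 0.988], [-1.0, -0.0, -0.0]]
wrist_force: [-0.1, 0.1, -3.2]
width: 0.125
```

Emit:
apply_moves --pt "0 -0.0015 0 0 0" --pt "0 0 0 0 0" --pt "0 0 0 0 0"

```text
time_s: 10.18
ee_pos: [0.4345, 0.0842, 0.0767]
orientation: [[0.0, -0.988, 0.151], [-0.0, 0.151, 0.988], [-1.0, -0.0, -0.0]]
wrist_force: [0.2, -0.2, -2.6]
width: 0.13
```

Emit:
apply_moves --pt "0 -0.0015 0 0 0" --pt "0 0 0 0 0" --pt "0 -0.0015 0 0 0" --pt "0 0 0 0 0" --pt "0 0 0 0 0"

```text
time_s: 10.6
ee_pos: [0.4375, 0.0837, 0.0767]
orientation: [[0.0, -0.988, 0.151], [-0.0, 0.151, 0.988], [-1.0, -0.0, -0.0]]
wrist_force: [1.4, -0.3, -4.2]
width: 0.124
```

Run:
```python
from h import *
np.set_printoptions(precision=4,suppress=True)
b=snap("side"); crop(b,270,120,100,80,7,"sd8"); a=snap("scene"); crop(a,370,140,80,70,9,"sc8")
o=bot.get_obs();print(o["ee_pos"],o["wrist_force"],o["ft_torque"])
```

```text
[0.4374 0.0837 0.0767] [ 0.8385  0.4139 -2.1563] [0.0327 0.0984 0.0244]
```

View pics/sc8.png

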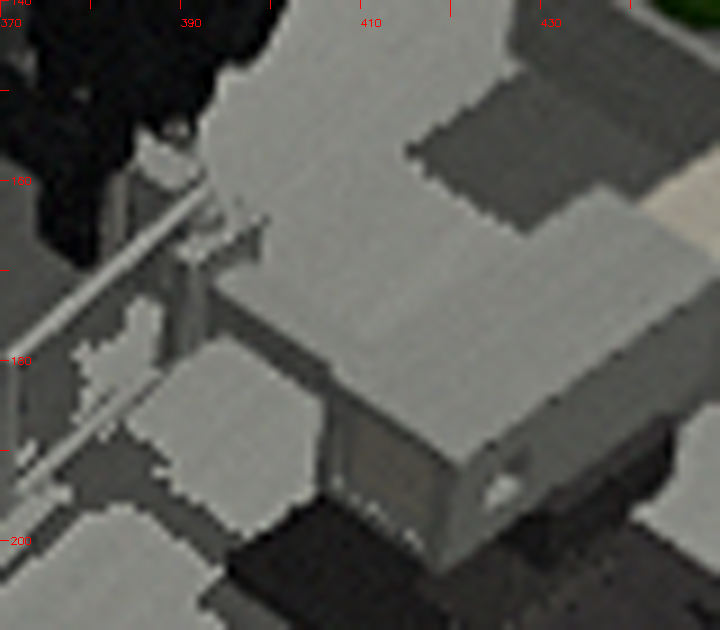

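Emit:
apply_moves --pt "0 -0.0015 0 0 0" --pt "0 0 0 0 0" --pt "0 0 0 0 0"

```text
time_s: 10.95
ee_pos: [0.439, 0.0836, 0.0767]
orientation: [[0.0, -0.989, 0.151], [0.0, 0.151, 0.989], [-1.0, 0.0, 0.0]]
wrist_force: [-0.6, 0.4, -2.6]
width: 0.129
```

Emit:
apply_moves --pt "0 -0.0015 0 0 0" --pt "0 0 0 0 0" --pt "0 0 0 0 0"

```text
time_s: 11.2
ee_pos: [0.4405, 0.0833, 0.0766]
orientation: [[0.0, -0.989, 0.151], [0.0, 0.151, 0.989], [-1.0, -0.0, 0.0]]
wrist_force: [0.1, 1.8, -3.0]
width: 0.128
```

Emit:
apply_moves --pt "0 -0.0015 0 0 0" --pt "0 0 0 0 0" --pt "0 0 0 0 0"

```text
time_s: 11.45
ee_pos: [0.442, 0.0831, 0.0767]
orientation: [[0.0, -0.989, 0.151], [0.0, 0.151, 0.989], [-1.0, -0.0, 0.0]]
wrist_force: [-0.7, 3.6, -3.1]
width: 0.125
```

Emit:
apply_moves --pt "0 0 0.0008 0 0" --pt "0 0 0 0 0" --pt "0 0 0 0 0"

```text
time_s: 11.7
ee_pos: [0.4421, 0.0837, 0.0767]
orientation: [[0.0, -0.988, 0.151], [-0.0, 0.151, 0.988], [-1.0, -0.0, -0.0]]
wrist_force: [-0.1, -0.7, -1.6]
width: 0.13
```

Emit:
apply_moves --pt "0 -0.0015 0 0 0" --pt "0 0 0 0 0" --pt "0 0 0 0 0"

```text
time_s: 11.95
ee_pos: [0.4436, 0.0835, 0.0767]
orientation: [[0.0, -0.988, 0.151], [-0.0, 0.151, 0.988], [-1.0, -0.0, -0.0]]
wrist_force: [-0.3, 0.2, -1.5]
width: 0.128
```

Emit:
apply_moves --pt "0 -0.0015 0 0 0" --pt "0 0 0 0 0" --pt "0 0 0 0 0"

```text
time_s: 12.2
ee_pos: [0.445, 0.0834, 0.0767]
orientation: [[0.0, -0.989, 0.151], [0.0, 0.151, 0.989], [-1.0, -0.0, 0.0]]
wrist_force: [-0.1, 1.4, -2.0]
width: 0.128
```

Emit:
apply_moves --pt "0 -0.0015 0.0004 0 0" --pt "0 0 0 0 0" --pt "0 -0.0015 0 0 0" --pt "0 0 0 0 0" --pt "0 0 0 0 0"

```text
time_s: 12.62
ee_pos: [0.4481, 0.0833, 0.0767]
orientation: [[0.0, -0.988, 0.151], [0.0, 0.151, 0.988], [-1.0, -0.0, 0.0]]
wrist_force: [-1.3, 1.2, -0.8]
width: 0.125
```

Emit:
apply_moves --pt "0 -0.0015 0 0 0" --pt "0 0 0 0 0" --pt "0 -0.0015 0 0 0" --pt "0 0 0 0 0" --pt "0 0 0 0 0"

```text
time_s: 13.03
ee_pos: [0.4511, 0.0829, 0.0767]
orientation: [[0.0, -0.988, 0.151], [0.0, 0.151, 0.988], [-1.0, -0.0, 0.0]]
wrist_force: [-0.7, 1.3, -2.1]
width: 0.126
```

Emit:
apply_moves --pt "0 -0.0015 0 0 0" --pt "0 0 0 0 0" --pt "0 -0.0015 0 0 0" --pt "0 0 0 0 0" --pt "0 0 0 0 0"

```text
time_s: 13.45
ee_pos: [0.4541, 0.0824, 0.0767]
orientation: [[0.0, -0.988, 0.151], [0.0, 0.151, 0.988], [-1.0, -0.0, 0.0]]
wrist_force: [0.6, 0.6, -1.9]
width: 0.129
```

Emit:
apply_moves --pt "0 -0.0015 0 0 0" --pt "0 -0.0015 0 0 0" --pt "0 -0.0015 0 0 0" --pt "0 0 0 0 0" --pt "0 0 0 0 0"

```text
time_s: 13.87
ee_pos: [0.4586, 0.0817, 0.0767]
orientation: [[0.0, -0.988, 0.151], [-0.0, 0.151, 0.988], [-1.0, -0.0, 0.0]]
wrist_force: [1.5, 1.5, -2.1]
width: 0.131
```

Emit:
apply_moves --pt "0 -0.0015 0 0 0" --pt "0 -0.0015 0 0 0" --pt "0 -0.0015 0 0 0" --pt "0 0 0 0 0" --pt "0 0 0 0 0"

```text
time_s: 14.28
ee_pos: [0.4631, 0.081, 0.0767]
orientation: [[0.0, -0.988, 0.151], [-0.0, 0.151, 0.988], [-1.0, -0.0, 0.0]]
wrist_force: [0.7, 1.9, -3.0]
width: 0.13
```

Run:
```python
from h import *
np.set_printoptions(precision=4,suppress=True)
b=snap("side"); crop(b,270,120,100,80,7,"sd9"); a=snap("scene"); crop(a,370,140,80,70,9,"sc9")
o=bot.get_obs();print(o["ee_pos"],o["wrist_force"],o["ft_torque"])
```

```text
[0.463  0.081  0.0767] [ 1.0184  1.1101 -2.1678] [ 0.3584 -0.1166  0.1315]
```

View pics/sc9.png

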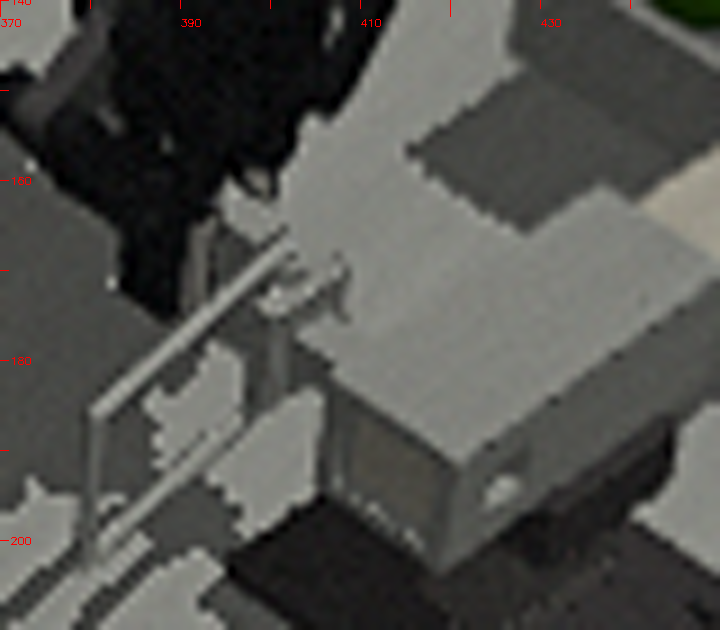

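View pics/sd9.png

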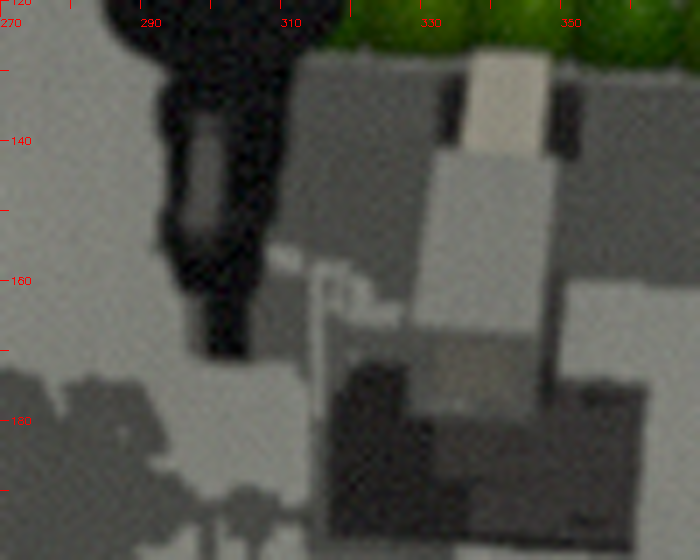

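Emit:
apply_moves --pt "0 -0.0015 0 0 0" --pt "0 -0.0015 0 0 0" --pt "0 -0.0015 0 0 0" --pt "0 0 0 0 0" --pt "0 0 0 0 0"

```text
time_s: 14.8
ee_pos: [0.4675, 0.0803, 0.0767]
orientation: [[0.0, -0.988, 0.151], [0.0, 0.151, 0.988], [-1.0, -0.0, 0.0]]
wrist_force: [1.3, 2.0, -3.0]
width: 0.13
```

Emit:
apply_moves --pt "0 -0.0015 0 0 0" --pt "0 -0.0015 0 0 0" --pt "0 -0.0015 0 0 0" --pt "0 0 0 0 0" --pt "0 0 0 0 0"

```text
time_s: 15.22
ee_pos: [0.472, 0.0796, 0.0767]
orientation: [[0.0, -0.988, 0.151], [-0.0, 0.151, 0.988], [-1.0, -0.0, 0.0]]
wrist_force: [1.5, 2.8, -4.2]
width: 0.13
```

Emit:
apply_moves --pt "0 -0.0015 0 0 0" --pt "0 -0.0015 0 0 0" --pt "0 -0.0015 0 0 0" --pt "0 0 0 0 0" --pt "0 0 0 0 0"

```text
time_s: 15.63
ee_pos: [0.4765, 0.079, 0.0767]
orientation: [[0.0, -0.988, 0.151], [-0.0, 0.151, 0.988], [-1.0, -0.0, 0.0]]
wrist_force: [1.1, 2.3, -4.2]
width: 0.129
```

Emit:
apply_moves --pt "0.0004 0 0.0004 0 0" --pt "0 -0.0015 0 0 0" --pt "0 -0.0015 0 0 0" --pt "0 -0.0015 0 0 0" --pt "0 0 0 0 0" --pt "0 0 0 0 0"

```text
time_s: 16.13
ee_pos: [0.4808, 0.0786, 0.0763]
orientation: [[0.0, -0.988, 0.151], [-0.0, 0.151, 0.988], [-1.0, -0.0, -0.0]]
wrist_force: [0.3, 1.6, -3.2]
width: 0.13
```

Emit:
apply_moves --pt "0 -0.0015 0 0 0" --pt "0 0 0 0 0" --pt "0 -0.0015 0 0 0" --pt "0 0 0 0 0"

```text
time_s: 16.47
ee_pos: [0.4839, 0.0782, 0.0763]
orientation: [[0.0, -0.988, 0.151], [-0.0, 0.151, 0.988], [-1.0, -0.0, -0.0]]
wrist_force: [-0.6, 0.0, -2.4]
width: 0.129
```

Emit:
apply_moves --pt "0 -0.001 0 0 0" --pt "0 0 0 0 0" --pt "0 0 0 0 0"

```text
time_s: 16.72
ee_pos: [0.4846, 0.0781, 0.0763]
orientation: [[-0.0, -0.988, 0.151], [-0.0, 0.151, 0.988], [-1.0, 0.0, -0.0]]
wrist_force: [0.6, -0.3, -3.3]
width: 0.126
```

Emit:
apply_moves --pt "0 -0.001 0 0 0" --pt "0 0 0 0 0" --pt "0 0 0 0 0"

```text
time_s: 16.97
ee_pos: [0.4848, 0.0781, 0.0761]
orientation: [[-0.002, -0.989, 0.151], [0.0, 0.151, 0.989], [-1.0, 0.002, -0.0]]
wrist_force: [-4.2, 1.0, 0.2]
width: 0.132
```

Emit:
apply_moves --pt "0 -0.001 0 0 0" --pt "0 0 0 0 0" --pt "0 0 0 0 0"

```text
time_s: 17.22
ee_pos: [0.4848, 0.0781, 0.0759]
orientation: [[-0.003, -0.989, 0.151], [0.0, 0.151, 0.989], [-1.0, 0.003, -0.0]]
wrist_force: [-9.9, 2.8, 3.1]
width: 0.126
```

Emit:
apply_moves --pt "0 -0.0007 0 0 0" --pt "0 0 0 0 0" --pt "0 0 0 0 0"

```text
time_s: 17.47
ee_pos: [0.4848, 0.0781, 0.0758]
orientation: [[-0.004, -0.989, 0.151], [0.001, 0.151, 0.989], [-1.0, 0.004, -0.0]]
wrist_force: [-14.6, 2.0, 5.3]
width: 0.126
```

Run:
```python
from h import *
np.set_printoptions(precision=4,suppress=True)
b=snap("side"); crop(b,290,130,80,70,9,"sd10"); a=snap("scene"); crop(a,380,150,70,60,10,"sc10")
o=bot.get_obs();print(o["ee_pos"],o["wrist_force"],o["ft_torque"])
```

```text
[0.4848 0.0781 0.0759] [-14.3273   2.7257   4.8742] [ 0.4487  2.3841 -0.0827]
```

View pics/sc10.png

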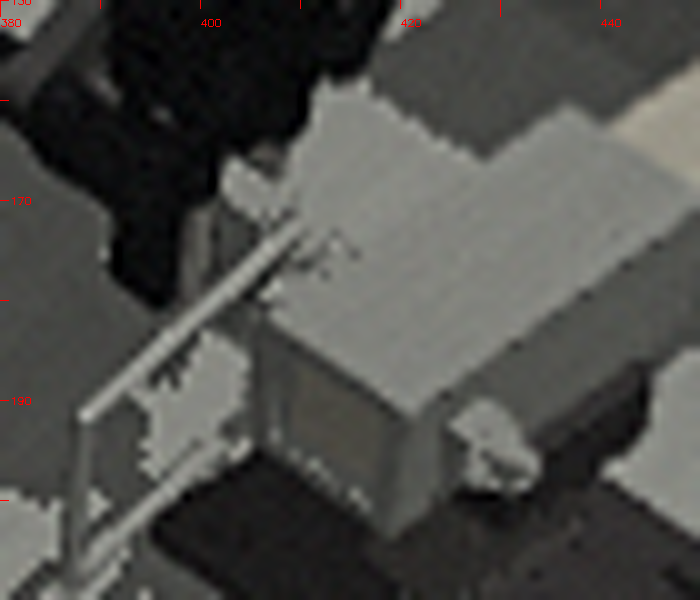

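View pics/sd10.png

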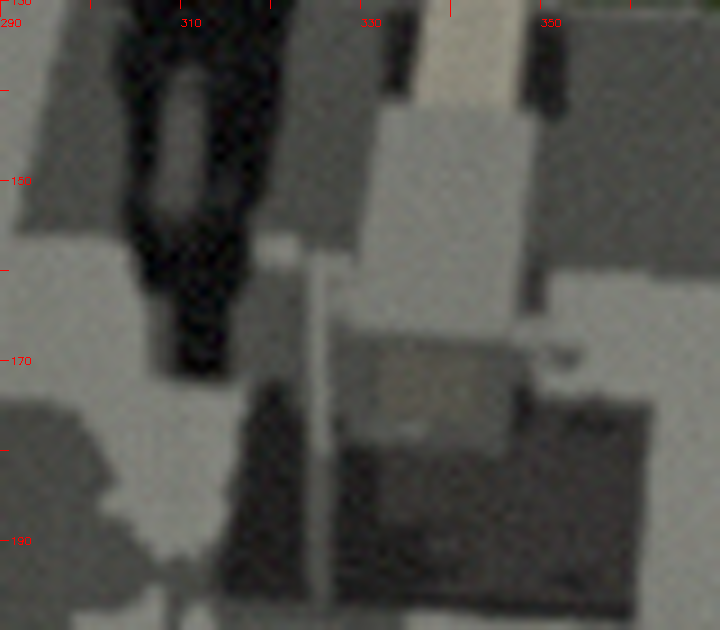

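Emit:
apply_moves --pt "0 0.001 0 0 0" --pt "0 0.0007 0 0 0" --pt "0 0 0 0 0" --pt "0 0 0 0 0"

```text
time_s: 17.9
ee_pos: [0.4848, 0.078, 0.076]
orientation: [[-0.002, -0.989, 0.151], [0.0, 0.151, 0.989], [-1.0, 0.002, -0.0]]
wrist_force: [-6.4, 1.9, -2.6]
width: 0.126
```

Emit:
apply_moves --pt "0 0 0 0 0.2" --pt "0 0 0 0 0.3" --pt "0 0 0 0 0.45" --pt "0 0 0 0 0.45" --pt "0 0 0 0 0.45"

```text
time_s: 18.32
ee_pos: [0.4861, 0.0779, 0.0765]
orientation: [[0.001, -0.988, 0.151], [-0.0, 0.151, 0.988], [-1.0, -0.001, 0.0]]
wrist_force: [0.9, 0.9, 0.1]
width: 0.449
```

Run:
```python
from h import *
np.set_printoptions(precision=4,suppress=True)
b=snap("side"); crop(b,290,130,80,70,9,"sd11"); a=snap("scene"); crop(a,380,150,70,60,10,"sc11")
w=snap("wrist");cv2.imwrite("pics/w11.png",w["bgr"])
o=bot.get_obs();print(o["ee_pos"],o["wrist_force"],o["ft_torque"],o["width"])
S=np.array([.522,.0724,.0858]); t=np.radians(-8.69); ax=np.array([np.cos(t),np.sin(t),0]); ay=np.array([-ax[1],ax[0],0]); az=np.array([0,0,1])
for an in (1.3,1.4,1.5,1.6):
    B=S+ax*(-.010+.073*np.cos(an))-ay*.073*np.sin(an)
    print(an,B,[proj(s,[B+.024*az,B-.024*az]).round(1).tolist() for s in (a,b)])
print("tip",proj(a,S+.058*ax),proj(b,S+.058*ax))
```

```text
[0.4858 0.078  0.0763] [-0.6511 -0.3631 -0.0791] [-0.0395  0.0001 -0.0259] 0.4530486393288897
1.3 [0.5208 0.0014 0.0858] [[[393.5, 193.5], [391.6, 209.9]], [[330.3, 178.5], [330.0, 195.5]]]
1.4 [0.5135 0.0009 0.0858] [[[390.3, 192.1], [388.6, 208.5]], [[326.9, 178.7], [326.7, 195.7]]]
1.5 [0.5062 0.0011 0.0858] [[[387.4, 190.4], [385.8, 206.9]], [[323.4, 178.8], [323.3, 195.8]]]
1.6 [0.499  0.0021 0.0858] [[[384.7, 188.6], [383.2, 205.0]], [[320.0, 178.6], [320.0, 195.6]]]
tip [[433.3532 197.3911]] [[354.5892 168.211 ]]
```

View pics/sc11.png

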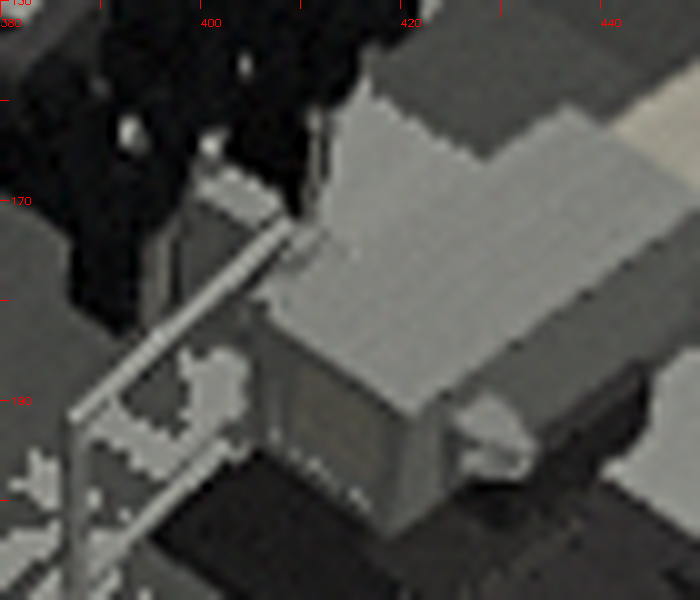

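View pics/w11.png

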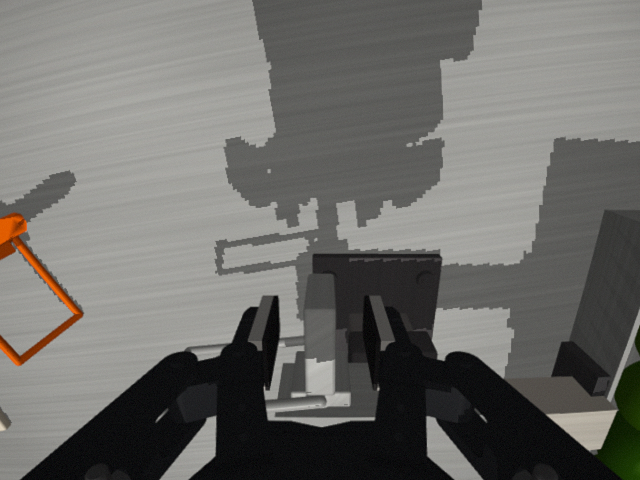

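Emit:
apply_moves --pt "-0.015 0 0 0 0.45" --pt "-0.03 0 0 0 0.45" --pt "-0.03 0 0 0 0.45" --pt "-0.02 0.02 0 0 0.45" --pt "0 0.03 0 0 0.7" --pt "0 0.03 0 0 1" --pt "0 0 0 0 1" --pt "0 0 0 0 1"

```text
time_s: 19.13
ee_pos: [0.4057, 0.0903, 0.1717]
orientation: [[0.001, -0.989, 0.151], [0.0, 0.151, 0.989], [-1.0, -0.001, 0.0]]
wrist_force: [-0.0, 0.0, 1.2]
width: 0.981
```

Run:
```python
from h import *
np.set_printoptions(precision=4,suppress=True)
w=snap("wrist");cv2.imwrite("pics/w12.png",w["bgr"]); crop(w,180,260,250,170,3,"w12c")
o=bot.get_obs();print(o["time_s"],o["ee_pos"],o["wrist_force"],o["ft_torque"],o["width"])
```

```text
19.1833 [0.4067 0.0901 0.1716] [ 0.8323 -0.5019  0.7816] [-0.0436 -0.09    0.0322] 0.9959504877236799
```

View pics/w12c.png

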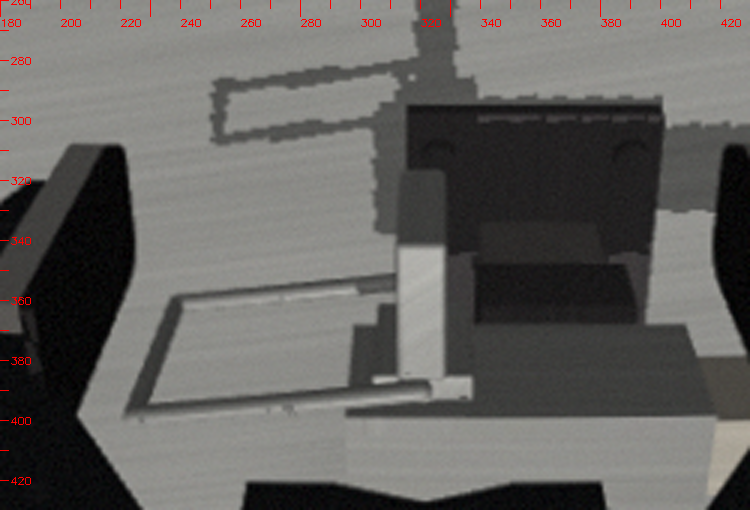

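Run:
```python
from h import *
np.set_printoptions(precision=4,suppress=True)
w=snap("wrist"); o=bot.get_obs(); crop(w,290,360,70,60,10,"w12d"); print(o["ee_pos"])
R=o["orientation"];p=o["ee_pos"]
fx=-R[:,1]
for r in (366.5,367.5,368.5,397.5,398.5,399.5):
    print(r,[ (z,round(float((onz(w,(330,r),z)-p)@fx),4)) for z in (.0678,.1038)])
for r in (384,385,386,391,392,393,394): print(r,round(float((onz(w,(330,r),.1018)-p)@fx),4))
for r in (341,341.5,342): print("tab rear",r,round(float((onz(w,(323,r),.1118)-p)@fx),4))
print(onz(w,(294,398),.1038),)
```

```text
[0.4071 0.09   0.1715]
366.5 [(0.0678, 0.116), (0.1038, 0.0868)]
367.5 [(0.0678, 0.1171), (0.1038, 0.0877)]
368.5 [(0.0678, 0.1181), (0.1038, 0.0886)]
397.5 [(0.0678, 0.1502), (0.1038, 0.1159)]
398.5 [(0.0678, 0.1513), (0.1038, 0.1169)]
399.5 [(0.0678, 0.1525), (0.1038, 0.1179)]
384 0.1047
385 0.1056
386 0.1066
391 0.1114
392 0.1124
393 0.1134
394 0.1144
tab rear 341 0.0589
tab rear 341.5 0.0593
tab rear 342 0.0597
[0.5193 0.0522 0.1038]
```

View pics/w12d.png

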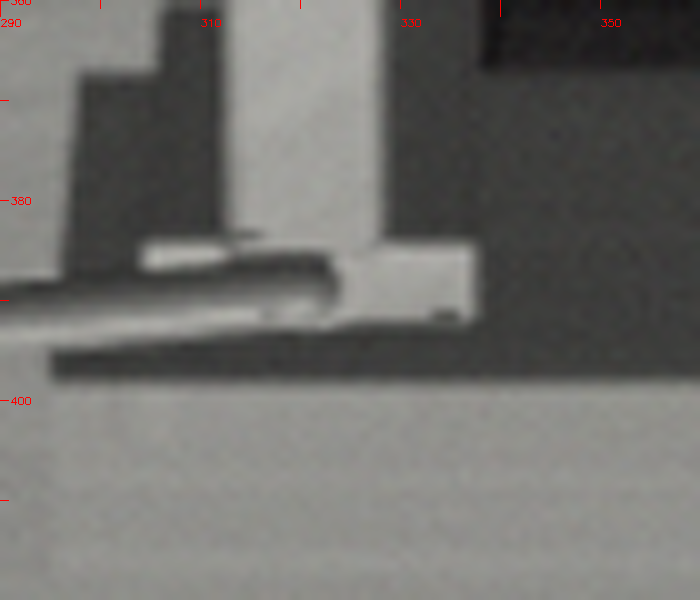

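Emit:
apply_moves --pt "0 -0.015 0.001 0 0.6" --pt "0 -0.02 0 0 0.3" --pt "0.02 0 0 0 0" --pt "0.03 0 0 0 0" --pt "0.03 0 0 0 0" --pt "0.0065 0 0 0 0" --pt "0 0 0 0 0" --pt "0 -0.004 0 0 0" --pt "0 -0.004 0 0 0" --pt "0 0 0 0 0"

```text
time_s: 20.07
ee_pos: [0.4513, 0.0844, 0.0862]
orientation: [[0.003, -0.988, 0.151], [-0.0, 0.151, 0.988], [-1.0, -0.003, 0.0]]
wrist_force: [-0.0, 0.6, 0.1]
width: 0.003
```

Run:
```python
from h import *
np.set_printoptions(precision=4,suppress=True)
w=snap("wrist");cv2.imwrite("pics/w13.png",w["bgr"])
o=bot.get_obs();print(o["time_s"],o["ee_pos"],o["wrist_force"],o["ft_torque"],o["width"])
b=snap("side"); crop(b,290,130,80,70,9,"sd13")
```

```text
20.1167 [0.4506 0.0845 0.0859] [-1.2198  0.2489  0.3716] [ 0.0005  0.0323 -0.0072] -0.003286189480661106
```

View pics/w13.png

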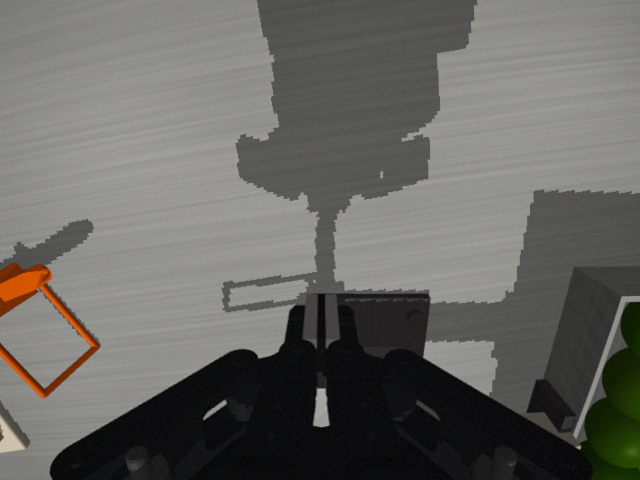

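View pics/sd13.png

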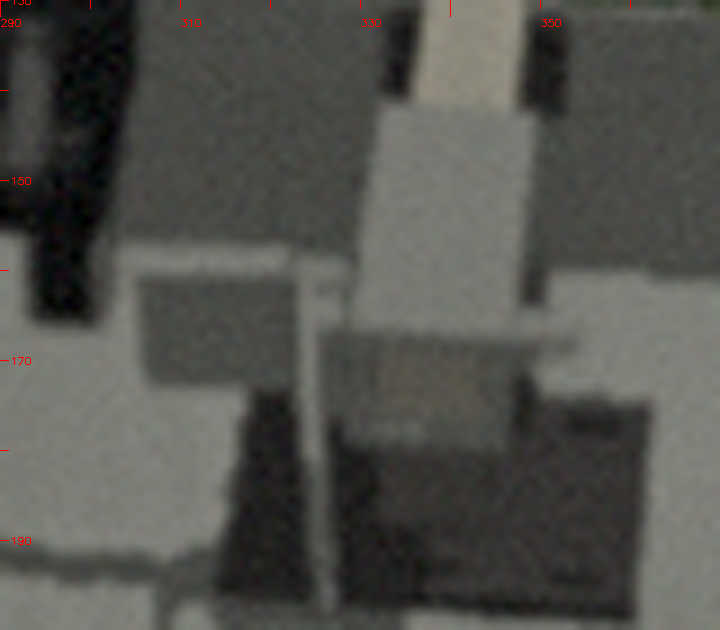

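Emit:
apply_moves --pt "0 -0.0015 0 0 0" --pt "0 -0.0015 0 0 0" --pt "0 -0.0015 0 0 0" --pt "0 0 0 0 0" --pt "0 0 0 0 0"

```text
time_s: 20.58
ee_pos: [0.4537, 0.0839, 0.0848]
orientation: [[-0.0, -0.988, 0.151], [0.0, 0.151, 0.988], [-1.0, 0.0, 0.0]]
wrist_force: [-0.5, 0.2, 0.9]
width: -0.004
```

Emit:
apply_moves --pt "0 -0.0015 0 0 0" --pt "0 -0.0015 0 0 0" --pt "0 0 0 0 0" --pt "0 0 0 0 0"

```text
time_s: 20.92
ee_pos: [0.4566, 0.0834, 0.0847]
orientation: [[-0.0, -0.989, 0.151], [0.0, 0.151, 0.989], [-1.0, 0.0, 0.0]]
wrist_force: [-0.5, 1.0, 0.2]
width: 0.002
```

Emit:
apply_moves --pt "0 -0.0015 0 0 0" --pt "0 0 0 0 0" --pt "0 0 0 0 0"

```text
time_s: 21.17
ee_pos: [0.4569, 0.0834, 0.0845]
orientation: [[-0.002, -0.989, 0.151], [0.0, 0.151, 0.989], [-1.0, 0.002, 0.0]]
wrist_force: [-7.7, 1.4, 4.0]
width: -0.002
```

Emit:
apply_moves --pt "0 -0.001 0 0 0" --pt "0 0 0 0 0" --pt "0 0 0 0 0"

```text
time_s: 21.42
ee_pos: [0.4569, 0.0834, 0.0844]
orientation: [[-0.004, -0.989, 0.151], [0.001, 0.151, 0.989], [-1.0, 0.004, 0.0]]
wrist_force: [-11.6, 2.6, 8.0]
width: -0.0
```

Run:
```python
from h import *
np.set_printoptions(precision=4,suppress=True)
b=snap("side"); crop(b,298,145,64,54,12,"sd14")
a=snap("scene"); crop(a,395,160,50,45,14,"sc14")
o=bot.get_obs();print(o["time_s"],o["ee_pos"],o["wrist_force"],o["ft_torque"],o["width"])
```

```text
21.5167 [0.4569 0.0834 0.0844] [-11.9704   3.0295   7.9007] [0.4631 2.1535 0.0245] 0.001358144336031105
```

View pics/sd14.png

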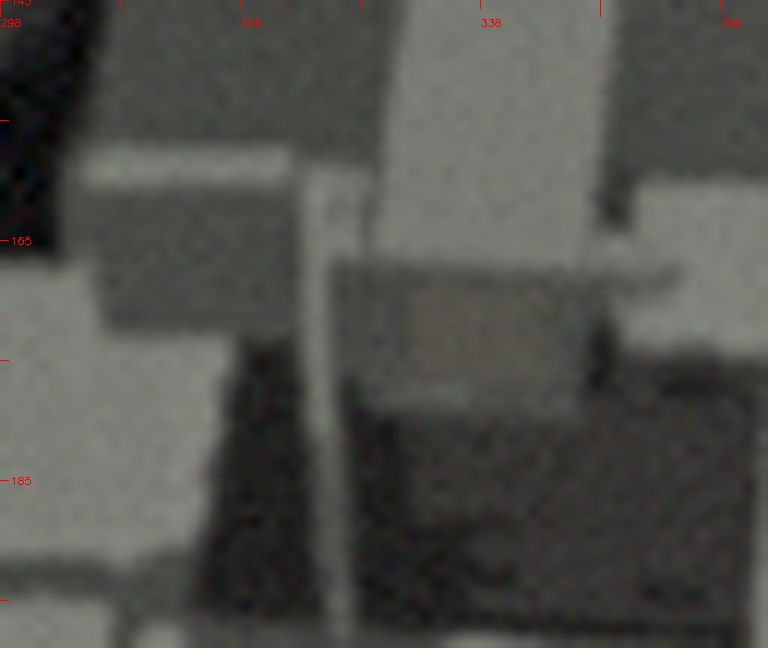

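View pics/sc14.png

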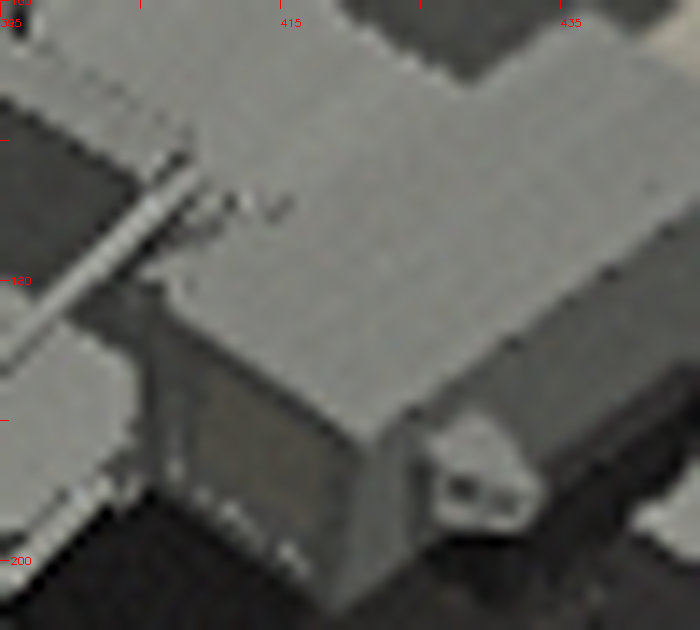

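Emit:
apply_moves --pt "0 0.006 0 0 0" --pt "0 0.01 0 0 0" --pt "0 0 -0.035 0 0" --pt "0 0 -0.0364 0 0" --pt "0.0094 -0.02 0 0 0" --pt "0 -0.02 0 0 0" --pt "0 -0.016 0 0 0" --pt "0 0 0 -6.9 0" --pt "0 0 0 0 0" --pt "0 0 0 0 0"

```text
time_s: 22.35
ee_pos: [0.4872, 0.0065, 0.0753]
orientation: [[-0.0, -0.999, 0.034], [0.0, 0.034, 0.999], [-1.0, 0.0, -0.0]]
wrist_force: [-1.0, 1.3, 0.1]
width: -0.001
```

Run:
```python
from h import *
np.set_printoptions(precision=4,suppress=True)
o=bot.get_obs();print(o["time_s"],o["ee_pos"],o["orientation"],o["wrist_force"],o["joints"])
b=snap("side"); crop(b,285,130,80,70,9,"sd15")
a=snap("scene"); crop(a,360,140,90,70,8,"sc15")
w=snap("wrist");cv2.imwrite("pics/w15.png",w["bgr"])
```

```text
22.35 [0.4872 0.0065 0.0753] [[-0.0003 -0.9994  0.0343]
 [ 0.      0.0343  0.9994]
 [-1.      0.0003 -0.    ]] [-0.9724  1.3466  0.0665] [-0.154   0.3056 -0.4417  0.8239 -0.     -0.1197]
```

View pics/sd15.png

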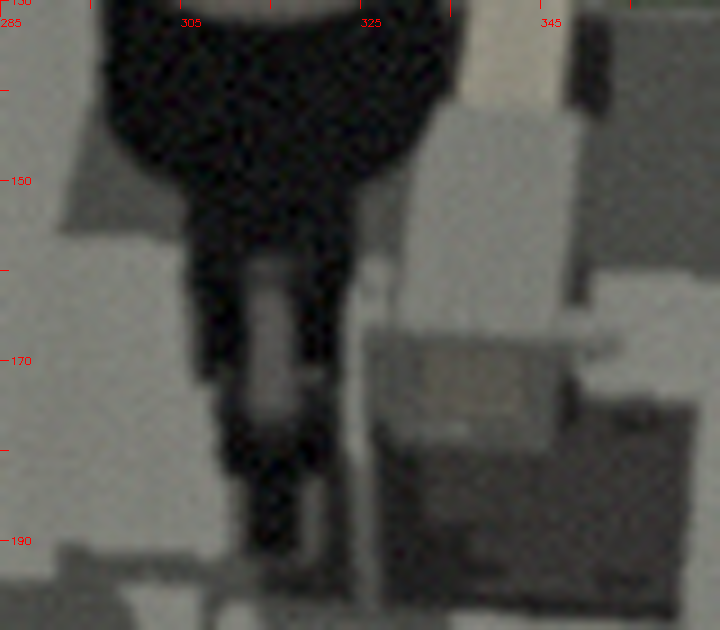

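View pics/sc15.png

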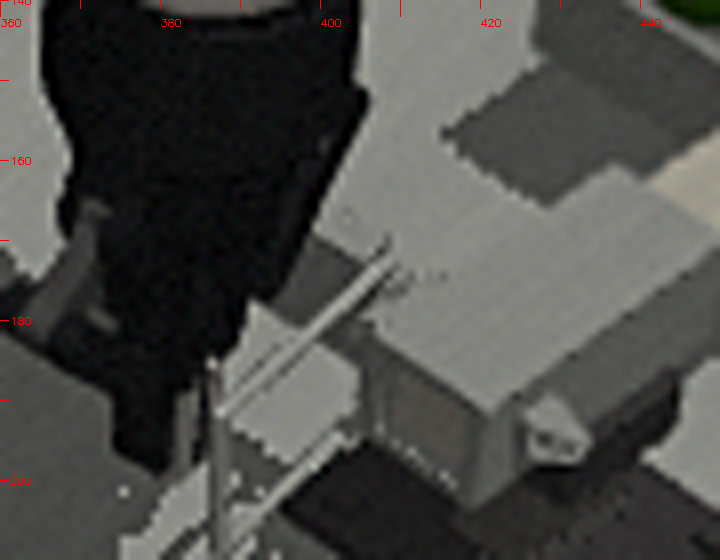

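View pics/w15.png

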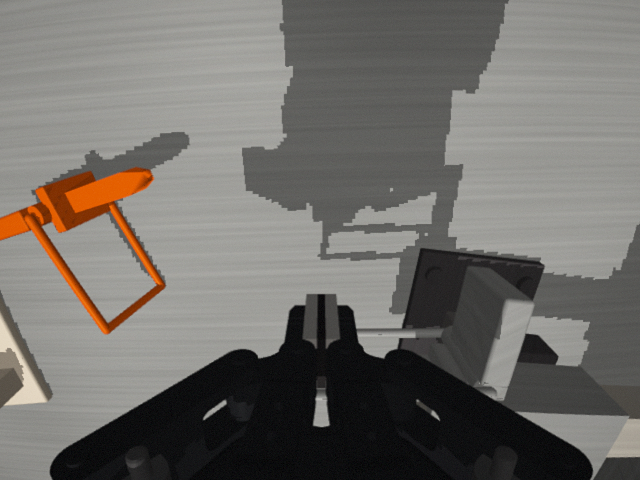

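Emit:
apply_moves --pt "0 -0.0025 0 0 0" --pt "0 -0.0025 0 0 0" --pt "0 -0.0055 -0.0013 -4.5 0" --pt "0 -0.0055 -0.0013 -4.5 0" --pt "0 -0.0055 -0.0013 -4.5 0" --pt "0 0 0 0 0"

```text
time_s: 23.0
ee_pos: [0.5098, 0.0031, 0.0752]
orientation: [[-0.001, -0.979, -0.206], [0.0, -0.206, 0.979], [-1.0, 0.0, 0.0]]
wrist_force: [-3.3, 0.1, 0.1]
width: -0.001
```

Run:
```python
from h import *
np.set_printoptions(precision=4,suppress=True)
o=bot.get_obs();print(o["time_s"],o["ee_pos"],o["wrist_force"],o["ft_torque"])
a=snap("scene"); crop(a,360,140,90,70,8,"sc16")
```

```text
23.0 [0.5098 0.0031 0.0752] [-3.2975  0.0503  0.1372] [-0.0016  0.4783  0.0239]
```

View pics/sc16.png

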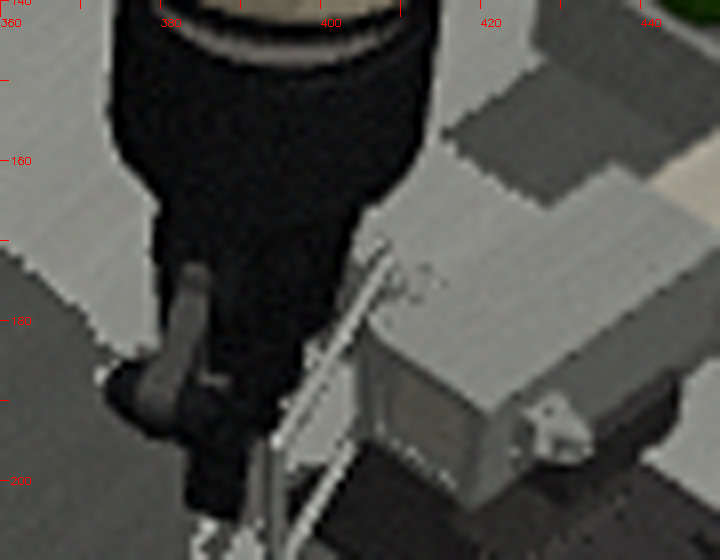

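Emit:
apply_moves --pt "0 -0.0055 -0.0013 -4.5 0" --pt "0 -0.0055 -0.0013 -4.5 0" --pt "0 -0.0055 -0.0013 -4.5 0" --pt "0 -0.0055 -0.0013 -4.5 0" --pt "0 0 0 0 0"

```text
time_s: 23.47
ee_pos: [0.5323, 0.0053, 0.0753]
orientation: [[0.0, -0.868, -0.496], [-0.0, -0.496, 0.868], [-1.0, -0.0, -0.0]]
wrist_force: [-1.7, -1.0, 0.4]
width: 0.003
```

Run:
```python
from h import *
np.set_printoptions(precision=4,suppress=True)
o=bot.get_obs();print(o["time_s"],o["ee_pos"],o["wrist_force"],o["ft_torque"])
a=snap("scene"); crop(a,360,140,90,70,8,"sc17")
```

```text
23.4667 [0.5323 0.0053 0.0753] [-1.656  -0.9925  0.3659] [-0.0277  0.2276 -0.0438]
```

View pics/sc17.png

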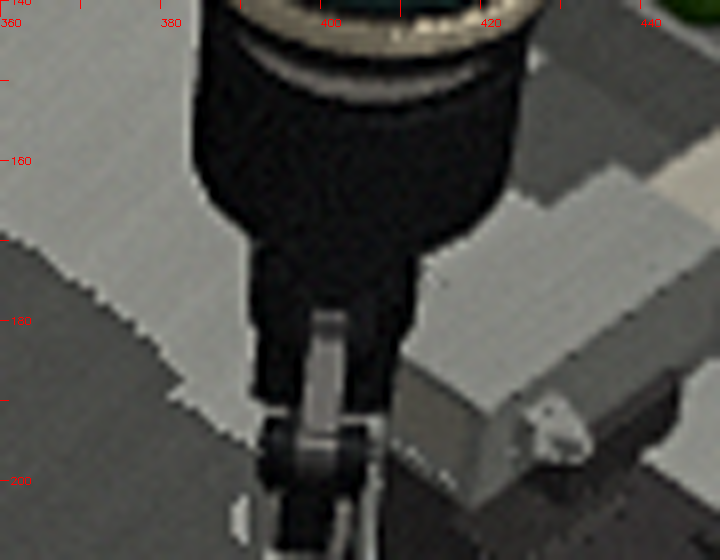

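Emit:
apply_moves --pt "0 -0.0055 -0.0013 -4.5 0" --pt "0 -0.0055 -0.0013 -4.5 0" --pt "0 -0.0055 -0.0013 -4.5 0" --pt "0 -0.0055 -0.0013 -4.5 0" --pt "0 0 0 0 0"

```text
time_s: 23.93
ee_pos: [0.5531, 0.0142, 0.0755]
orientation: [[0.001, -0.673, -0.739], [-0.0, -0.739, 0.673], [-1.0, -0.001, -0.001]]
wrist_force: [-0.9, 0.5, -0.6]
width: 0.001
```

Run:
```python
from h import *
np.set_printoptions(precision=4,suppress=True)
o=bot.get_obs();print(o["time_s"],o["ee_pos"],o["wrist_force"],o["ft_torque"])
a=snap("scene"); crop(a,360,140,100,90,7,"sc18")
a=snap("side"); crop(a,285,130,90,80,8,"sd18")
```

```text
23.9333 [0.5531 0.0142 0.0755] [-0.8967  0.4631 -0.642 ] [-0.      0.0019  0.0097]
```

View pics/sc18.png

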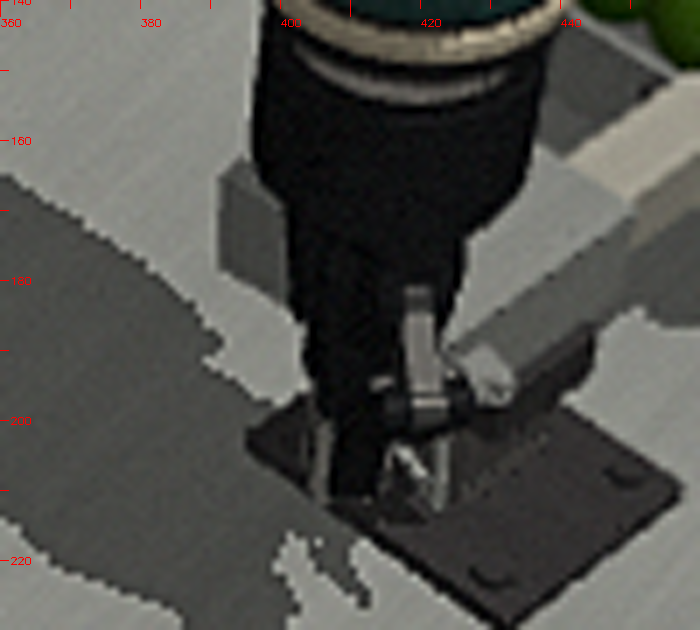

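View pics/sd18.png

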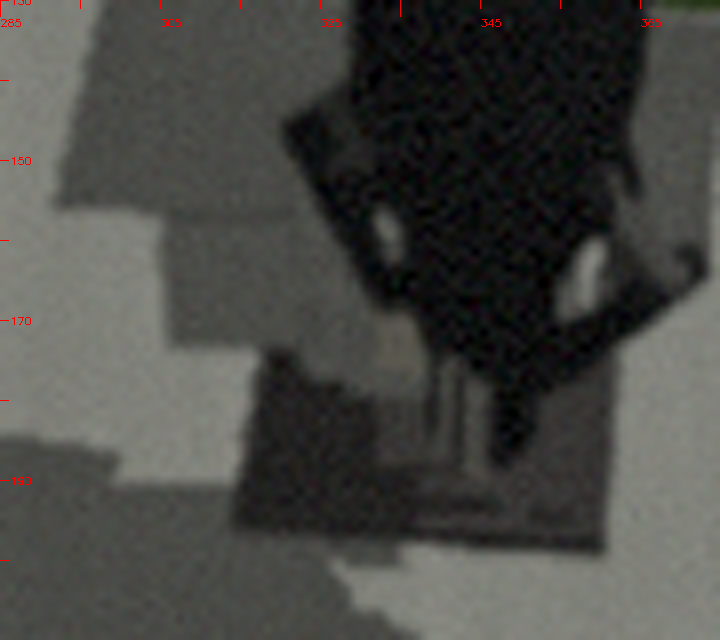

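Emit:
apply_moves --pt "0 0.01 0 0 0" --pt "0 0.02 0 0 0" --pt "-0.02 0.01 0 0 0" --pt "-0.035 0 0 0 0" --pt "-0.035 0 0 0 0" --pt "0 0.03 0 0 0" --pt "0 0.03 0 0 0" --pt "0 0 0 0 0"

```text
time_s: 24.7
ee_pos: [0.4821, -0.0624, 0.1659]
orientation: [[-0.0, -0.677, -0.736], [-0.001, -0.736, 0.677], [-1.0, 0.001, -0.0]]
wrist_force: [0.1, 0.0, 0.8]
width: 0.001
```

Run:
```python
from h import *
np.set_printoptions(precision=4,suppress=True)
o=bot.get_obs();print(o["time_s"],o["ee_pos"],o["wrist_force"],o["ft_torque"])
a=snap("scene"); crop(a,370,140,90,80,8,"sc19")
a=snap("side"); crop(a,290,130,80,70,9,"sd19")
w=snap("wrist");cv2.imwrite("pics/w19.png",w["bgr"])
```

```text
24.7 [ 0.4821 -0.0624  0.1659] [0.0606 0.0341 0.7807] [-0.0067 -0.0575 -0.0122]
```

View pics/sc19.png

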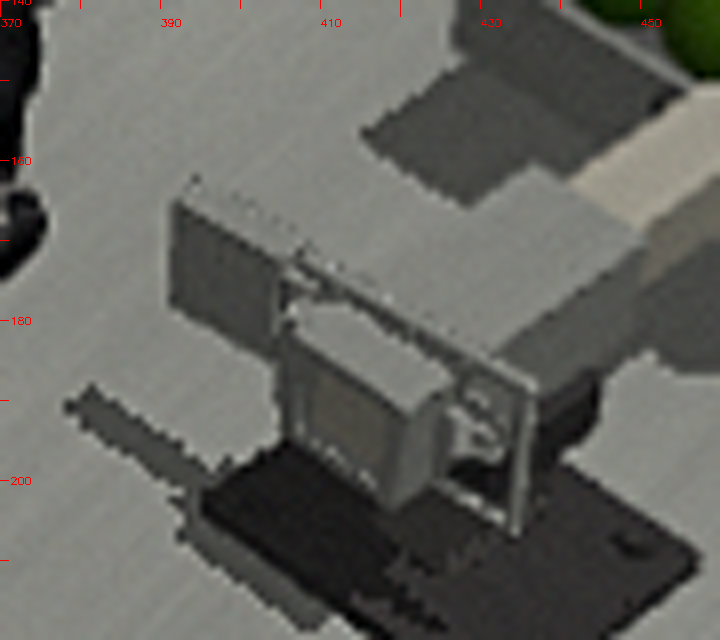

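View pics/sd19.png

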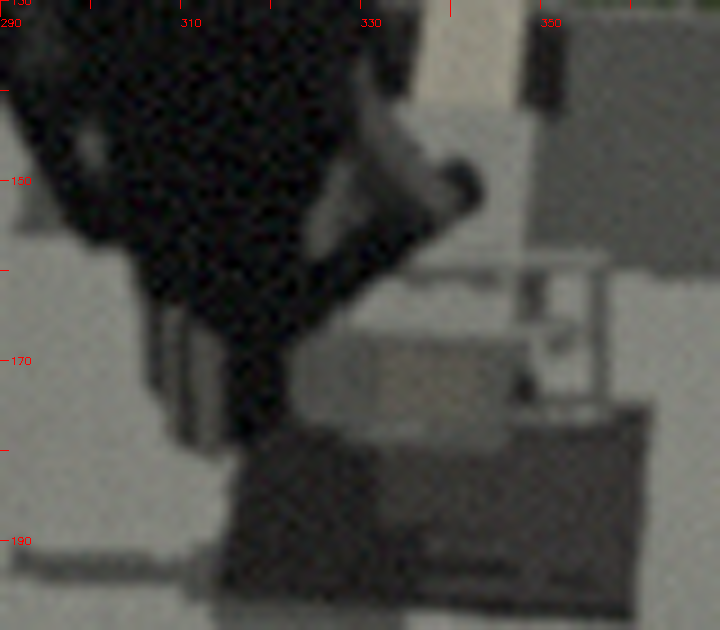

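View pics/w19.png

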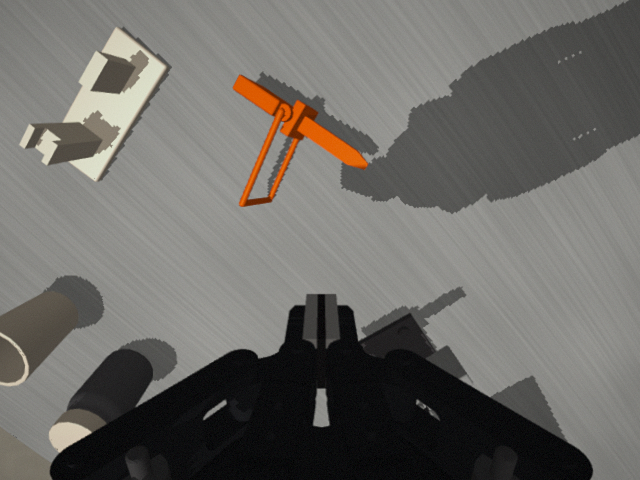

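Emit:
apply_moves --pt "0 0 0 7.05 0.2" --pt "0 0 0 7.05 0.4" --pt "0 0 0 7.05 0.6" --pt "0 0 0 7.05 0.8" --pt "0 0 0 7.05 1" --pt "0 0 0 7.05 1" --pt "0 0 0 7.05 1" --pt "0 0 0 7.05 1" --pt "0 0.035 0 0 1" --pt "0 0.035 0.01 0 1"

```text
time_s: 25.68
ee_pos: [0.4176, -0.0398, 0.1646]
orientation: [[-0.001, -0.988, 0.153], [-0.0, 0.153, 0.988], [-1.0, 0.001, -0.0]]
wrist_force: [-0.6, 1.0, 0.5]
width: 1.003
```

Emit:
apply_moves --pt "0 0.027 0.025 0 1" --pt "0 0 0.035 0 1" --pt "0 0 0.035 0 1" --pt "0 0 0.034 0 1" --pt "0 0 0 0 1" --pt "0 0 0 0 1" --pt "0 0 0 0 1"

```text
time_s: 26.27
ee_pos: [0.4103, 0.0923, 0.1651]
orientation: [[-0.001, -0.989, 0.151], [-0.0, 0.151, 0.989], [-1.0, 0.001, -0.0]]
wrist_force: [0.4, -1.1, 0.1]
width: 1.002
```

Run:
```python
from h import *
np.set_printoptions(precision=4,suppress=True)
o=bot.get_obs();print(o["time_s"],o["ee_pos"],o["orientation"])
w=snap("wrist"); crop(w,270,300,130,125,6,"w20")
a=snap("side"); crop(a,290,140,75,60,10,"sd20")
a=snap("scene"); crop(a,380,150,65,60,10,"sc20")
```

```text
26.2667 [0.4103 0.0923 0.1651] [[-0.0005 -0.9886  0.1507]
 [-0.0002  0.1507  0.9886]
 [-1.      0.0005 -0.0003]]
```

View pics/w20.png

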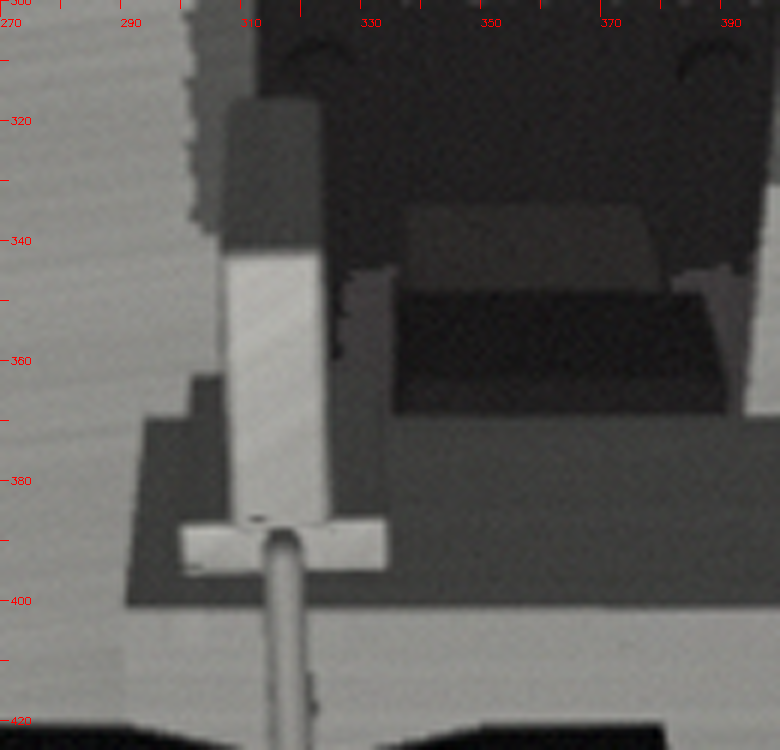

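View pics/sd20.png

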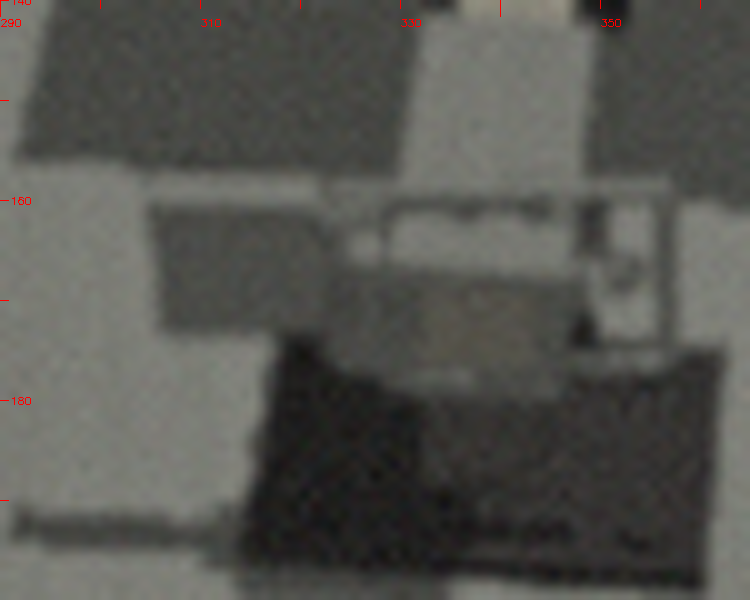

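Run:
```python
from h import *
np.set_printoptions(precision=4,suppress=True)
w=snap("wrist"); o=bot.get_obs(); R=o["orientation"];p=o["ee_pos"]; fx=-R[:,1]
def tn(px):
    c,d=ray(w,px); return c,d[2]/(d@fx)
def solve(c0,rt,rb,h):
    c,t1=tn((c0,rt)); _,t0=tn((c0,rb)); X=h/(t1-t0); return (c-p)@fx+X, c[2]+X*t1
g=cv2.cvtColor(w["bgr"],cv2.COLOR_BGR2GRAY).astype(float)
print("col mean 310-320 rows 310-348",g[310:348,310:320].mean(1).round())
print("cols 340-380 rows 362-375",g[364:374,370:388].mean(1).round(), g[396:406,340:380].mean(1).round())
print("flange",g[382:404,326:332].mean(1).round())
for d in (-.5,0,.5):
    print("tube",solve(350,401+d,369.3,.036),"tab rear",solve(315,341.8+d,316.3,.038))
# flange top using known z from tab/tube
for z in (.0998,.1008,.1018): print(z,[(r,round(float((onz(w,(329,r),z)-p)@fx),4)) for r in (386.8,395)])
```

```text
col mean 310-320 rows 310-348 [ 50.  50.  51.  50.  51.  54.  59.  60.  60.  60.  59.  59.  60.  60.
  60.  60.  59.  60.  60.  60.  60.  59.  60.  60.  60.  60.  61.  60.
  59.  59.  69.  96. 137. 171. 177. 176. 175. 174.]
cols 340-380 rows 362-375 [31. 31. 32. 32. 40. 54. 59. 59. 61. 62.] [ 60.  62.  62.  62.  77. 128. 144. 143. 143. 143.]
flange [ 65.  65.  63.  81. 123. 161. 164. 161. 158. 156. 153. 142.  94.  61.
  59.  62.  62.  62.  73. 120. 146. 144.]
tube (np.float64(0.11956465168522115), np.float64(0.09715905052239338)) tab rear (np.float64(0.08573486692580201), np.float64(0.06841791004441955))
tube (np.float64(0.11669592526215808), np.float64(0.10064322262027811)) tab rear (np.float64(0.08277350587792534), np.float64(0.07326887702858775))
tube (np.float64(0.11391622808716648), np.float64(0.10401926547323645)) tab rear (np.float64(0.07992599966040287), np.float64(0.07793333989721343))
0.0998 [(386.8, 0.1038), (395, 0.1116)]
0.1008 [(386.8, 0.1029), (395, 0.1107)]
0.1018 [(386.8, 0.102), (395, 0.1097)]
```

Emit:
apply_moves --pt "0 -0.025 -0.0034 0 0.6" --pt "0 -0.03 0 0 0.5" --pt "0 -0.019 0 0 0.5" --pt "0 0 0 0 0.5" --pt "0.025 0 0 0 0.5" --pt "0.03 0 0 0 0.5" --pt "0.025 0 0 0 0.5" --pt "0.009 0 0 0 0.5" --pt "0 0 0 0 0.5" --pt "0 0 0 0 0.5"

```text
time_s: 27.3
ee_pos: [0.4831, 0.0773, 0.0771]
orientation: [[-0.0, -0.988, 0.152], [-0.0, 0.152, 0.988], [-1.0, 0.0, -0.0]]
wrist_force: [0.7, 0.2, 1.3]
width: 0.501
```

Emit:
apply_moves --pt "0 0 0 0 0.3" --pt "0 0 0 0 0.2" --pt "0 0 0 0 0.1" --pt "0 0 0 0 0" --pt "0 0 0 0 0" --pt "0 0 0 0 0" --squeeze 70

```text
time_s: 27.8
ee_pos: [0.4838, 0.0775, 0.0774]
orientation: [[0.002, -0.989, 0.151], [-0.0, 0.151, 0.989], [-1.0, -0.002, 0.0]]
wrist_force: [-1.2, 0.4, 8.3]
width: 0.129
```

Run:
```python
from h import *
np.set_printoptions(precision=4,suppress=True)
o=bot.get_obs();print(o["time_s"],o["ee_pos"],o["orientation"],o["wrist_force"],o["ft_torque"],o["width"])
a=snap("side"); crop(a,290,140,75,60,10,"sd21")
```

```text
27.8 [0.4838 0.0775 0.0774] [[ 0.002  -0.9885  0.1512]
 [-0.0002  0.1512  0.9885]
 [-1.     -0.002   0.0001]] [-1.2387  0.4109  8.3317] [-0.178  -0.0239 -0.0256] 0.12909355883433463
```

View pics/sd21.png

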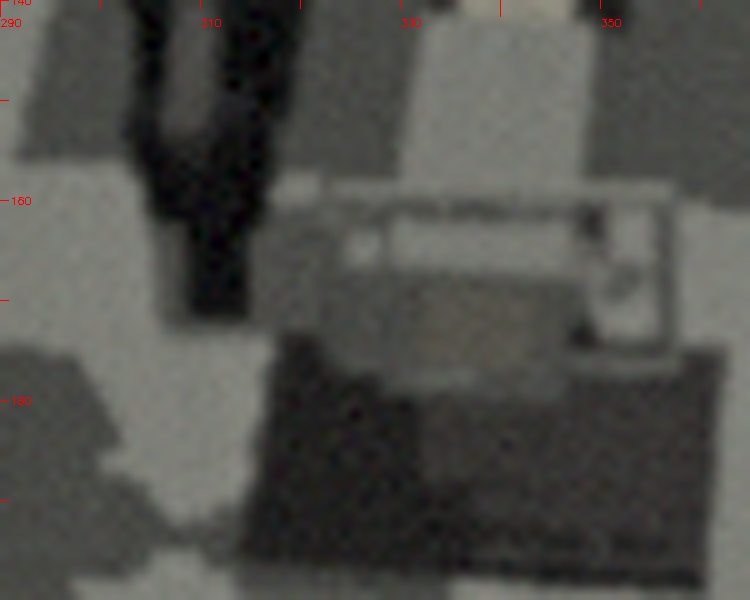

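Emit:
apply_moves --pt "-0.001 0 0 0 0" --pt "0 0 0 0 0" --pt "0 0 0 0 0"

```text
time_s: 28.1
ee_pos: [0.4833, 0.0776, 0.0777]
orientation: [[0.001, -0.989, 0.151], [0.0, 0.151, 0.989], [-1.0, -0.001, 0.0]]
wrist_force: [0.5, -0.1, 1.9]
width: 0.129
```

Emit:
apply_moves --pt "-0.001 -0.001 0 0 0" --pt "0 0 0 0 0" --pt "0 0 0 0 0"

```text
time_s: 28.35
ee_pos: [0.4837, 0.0775, 0.0782]
orientation: [[-0.001, -0.989, 0.151], [0.0, 0.151, 0.989], [-1.0, 0.001, 0.0]]
wrist_force: [-1.5, 1.3, -3.3]
width: 0.131
```

Emit:
apply_moves --pt "0 -0.001 0 0 0" --pt "0 0 0 0 0" --pt "0 0 0 0 0"

```text
time_s: 28.6
ee_pos: [0.4843, 0.0774, 0.0782]
orientation: [[-0.001, -0.989, 0.151], [0.0, 0.151, 0.989], [-1.0, 0.001, 0.0]]
wrist_force: [-4.1, 2.7, -1.6]
width: 0.129
```

Emit:
apply_moves --pt "0 -0.001 0 0 0" --pt "0 0 0 0 0" --pt "0 0 0 0 0"

```text
time_s: 28.85
ee_pos: [0.4844, 0.0774, 0.0781]
orientation: [[-0.003, -0.989, 0.151], [0.001, 0.151, 0.989], [-1.0, 0.003, 0.0]]
wrist_force: [-9.3, 3.3, 4.5]
width: 0.129
```

Emit:
apply_moves --pt "-0.0004 -0.001 0 0 0" --pt "0 0 0 0 0" --pt "0 0 0 0 0"

```text
time_s: 29.1
ee_pos: [0.4844, 0.0774, 0.0782]
orientation: [[-0.005, -0.989, 0.151], [0.001, 0.151, 0.989], [-1.0, 0.005, 0.0]]
wrist_force: [-12.6, 3.5, 4.5]
width: 0.131
```

Run:
```python
from h import *
np.set_printoptions(precision=4,suppress=True)
o=bot.get_obs();print(o["time_s"],o["ee_pos"],o["wrist_force"],o["ft_torque"],o["width"])
a=snap("side"); crop(a,290,140,75,60,10,"sd22")
w=snap("wrist"); crop(w,240,290,160,135,5,"w22")
```

```text
29.1 [0.4844 0.0774 0.0782] [-12.6447   3.5278   4.5231] [0.7207 2.6511 0.0532] 0.13063980838091074
```

View pics/w22.png

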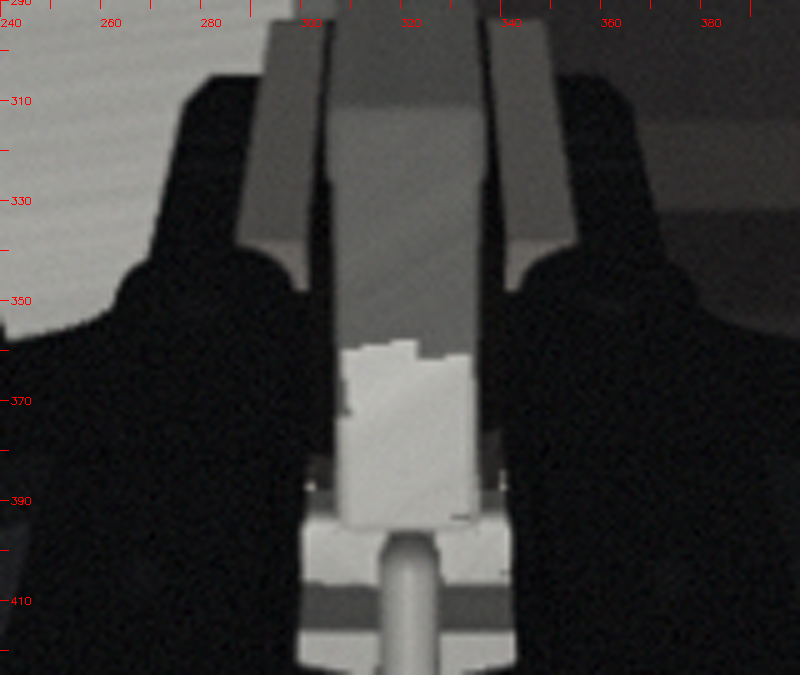

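View pics/sd22.png

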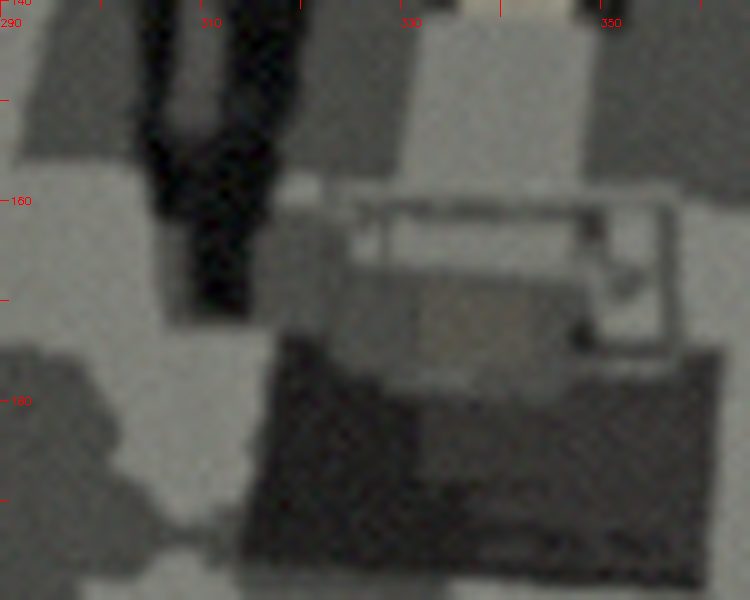

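Run:
```python
from h import *
np.set_printoptions(precision=4,suppress=True)
w=snap("wrist"); o=bot.get_obs(); R=o["orientation"];p=o["ee_pos"]; fx=np.array([.9885,-.151,0])
print(o["time_s"],p,o["wrist_force"])
g=cv2.cvtColor(w["bgr"],cv2.COLOR_BGR2GRAY).astype(float)
print("rows385-424 cols 301-308",g[385:424,302:308].mean(1).round().tolist())
print("cols 330-338",g[385:424,330:338].mean(1).round().tolist())
F=lambda r,z,c=305:round(float((onz(w,(c,r),z)-p)@fx)*1000,1)
print("tube top edge",[(z,F(415.5,z)) for z in (.1025,.1042,.106)])
print("flange front",[(z,F(405.7,z)) for z in (.1005,.1022,.104)])
print("flange rear",[(z,F(393.0,z)) for z in (.1005,.1022,.104)])
print("tab front/rear top",[(z,F(394.5,z,325),F(311,z,325)) for z in (.1105,.1122,.114)])
print("flange width mm",[(z,((onz(w,(341.3,399),z)-onz(w,(299.6,399),z))@R[:,2]*1000).round(1)) for z in (.0985,.1022,.106)])
```

```text
29.25 [0.4845 0.0774 0.0782] [-13.1747   4.0358   4.083 ]
rows385-424 cols 301-308 [54.0, 60.0, 73.0, 78.0, 76.0, 75.0, 77.0, 96.0, 126.0, 162.0, 179.0, 176.0, 175.0, 173.0, 171.0, 169.0, 168.0, 165.0, 164.0, 163.0, 159.0, 129.0, 81.0, 67.0, 68.0, 66.0, 68.0, 68.0, 68.0, 66.0, 75.0, 120.0, 158.0, 161.0, 158.0, 158.0, 160.0, 158.0, 119.0]
cols 330-338 [126.0, 127.0, 129.0, 138.0, 138.0, 138.0, 137.0, 138.0, 128.0, 156.0, 163.0, 168.0, 173.0, 172.0, 170.0, 170.0, 169.0, 168.0, 169.0, 167.0, 165.0, 133.0, 81.0, 68.0, 69.0, 71.0, 69.0, 69.0, 67.0, 66.0, 69.0, 108.0, 159.0, 160.0, 158.0, 159.0, 160.0, 159.0, 154.0]
tube top edge [(0.1025, 39.0), (0.1042, 37.2), (0.106, 35.4)]
flange front [(0.1005, 35.3), (0.1022, 33.7), (0.104, 31.9)]
flange rear [(0.1005, 28.2), (0.1022, 26.6), (0.104, 25.0)]
tab front/rear top [(0.1105, 19.7, -18.3), (0.1122, 18.1, -19.3), (0.114, 16.5, -20.3)]
flange width mm [(0.0985, np.float64(18.5)), (0.1022, np.float64(17.9)), (0.106, np.float64(17.4))]
```

Run:
```python
import cv2,numpy as np
for n in ("w5","w11"):
    im=cv2.imread(f"pics/{n}.png"); g=cv2.cvtColor(im,cv2.COLOR_BGR2GRAY)
    print(n,g[270:345:1,316:322].mean(1).round().astype(int).tolist())
a=cv2.imread("pics/w5.png")[265:425,260:380];b=cv2.imread("pics/w11.png")[265:425,260:380]
cv2.imwrite("pics/cmp.png",cv2.resize(np.hstack([a,b]),None,fx=3,fy=3,interpolation=cv2.INTER_CUBIC))
```

```text
w5 [150, 149, 148, 146, 146, 145, 148, 149, 151, 145, 114, 68, 64, 65, 65, 65, 64, 64, 65, 66, 64, 65, 66, 66, 65, 65, 64, 64, 66, 65, 66, 65, 65, 65, 65, 65, 65, 66, 65, 64, 65, 65, 65, 66, 64, 66, 66, 64, 65, 65, 66, 66, 64, 66, 73, 80, 86, 88, 88, 89, 89, 88, 88, 87, 86, 88, 88, 88, 88, 90, 87, 87, 87, 88, 88]
w11 [38, 40, 39, 50, 69, 69, 69, 71, 68, 68, 69, 70, 70, 69, 69, 69, 70, 70, 70, 70, 69, 70, 69, 70, 71, 69, 71, 70, 69, 70, 71, 70, 68, 70, 69, 70, 69, 71, 74, 87, 94, 98, 98, 98, 98, 98, 98, 96, 97, 99, 98, 99, 98, 98, 97, 98, 97, 97, 98, 99, 98, 101, 100, 103, 100, 98, 99, 99, 96, 96, 96, 95, 94, 95, 96]
```

View pics/cmp.png

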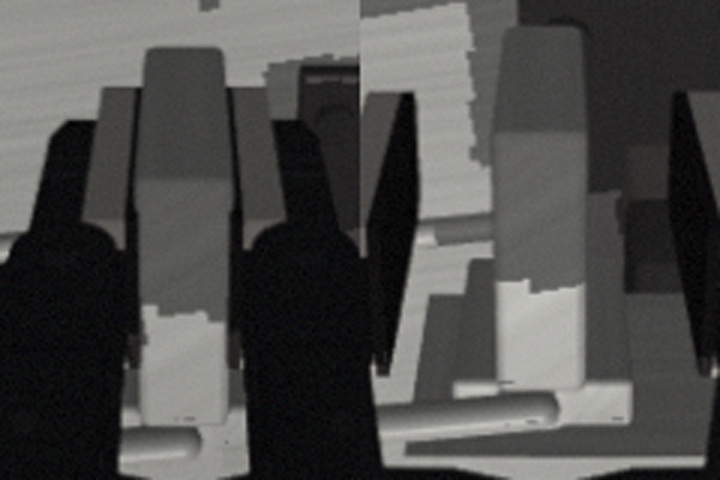

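Emit:
apply_moves --pt "0 0.001 0 0 0" --pt "-0.001 0.001 0 0 0" --pt "0 0 0 0 0" --pt "0 0 0 0 0"

```text
time_s: 29.58
ee_pos: [0.4844, 0.0774, 0.0794]
orientation: [[-0.001, -0.989, 0.151], [0.0, 0.151, 0.989], [-1.0, 0.001, 0.0]]
wrist_force: [-4.2, 3.1, -8.3]
width: 0.129
```

Emit:
apply_moves --pt "-0.001 0 0 0 0" --pt "0 0 0 0 0" --pt "0 0 0 0 0"

```text
time_s: 29.83
ee_pos: [0.4845, 0.0774, 0.0805]
orientation: [[-0.001, -0.989, 0.151], [0.0, 0.151, 0.989], [-1.0, 0.001, 0.0]]
wrist_force: [-3.3, 4.1, -10.0]
width: 0.126
```

Emit:
apply_moves --pt "-0.001 0 0 0 0" --pt "0 0 0 0 0" --pt "0 0 0 0 0"

```text
time_s: 30.08
ee_pos: [0.4847, 0.0773, 0.0816]
orientation: [[-0.001, -0.989, 0.151], [0.0, 0.151, 0.989], [-1.0, 0.001, 0.0]]
wrist_force: [-2.7, 3.3, -9.6]
width: 0.133
```

Emit:
apply_moves --pt "0 -0.001 0 0 0" --pt "0 0 0 0 0" --pt "0 0 0 0 0"

```text
time_s: 30.33
ee_pos: [0.4855, 0.0772, 0.0816]
orientation: [[-0.001, -0.988, 0.151], [0.0, 0.151, 0.988], [-1.0, 0.001, -0.0]]
wrist_force: [-4.4, 4.3, -10.5]
width: 0.127
```

Emit:
apply_moves --pt "0 -0.001 0 0 0" --pt "0 0 0 0 0" --pt "0 0 0 0 0"

```text
time_s: 30.58
ee_pos: [0.4856, 0.0772, 0.0815]
orientation: [[-0.003, -0.989, 0.151], [0.0, 0.151, 0.989], [-1.0, 0.003, 0.0]]
wrist_force: [-9.5, 5.5, -4.7]
width: 0.127
```

Run:
```python
from h import *
np.set_printoptions(precision=4,suppress=True)
o=bot.get_obs();print(o["time_s"],o["ee_pos"],o["wrist_force"],o["ft_torque"],o["width"])
a=snap("side"); crop(a,290,140,75,60,10,"sd23")
w=snap("wrist"); crop(w,270,290,100,135,5,"w23")
```

```text
30.5833 [0.4856 0.0772 0.0815] [-9.546   5.5438 -4.6851] [1.0435 2.3536 0.1154] 0.12666235828000202
```

View pics/w23.png

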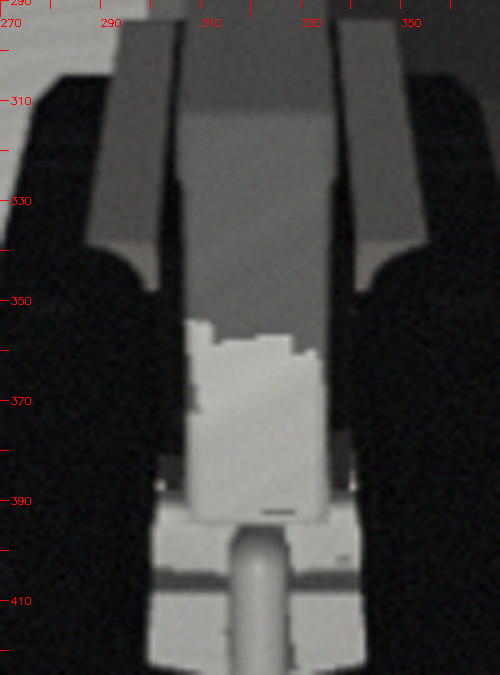

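View pics/sd23.png

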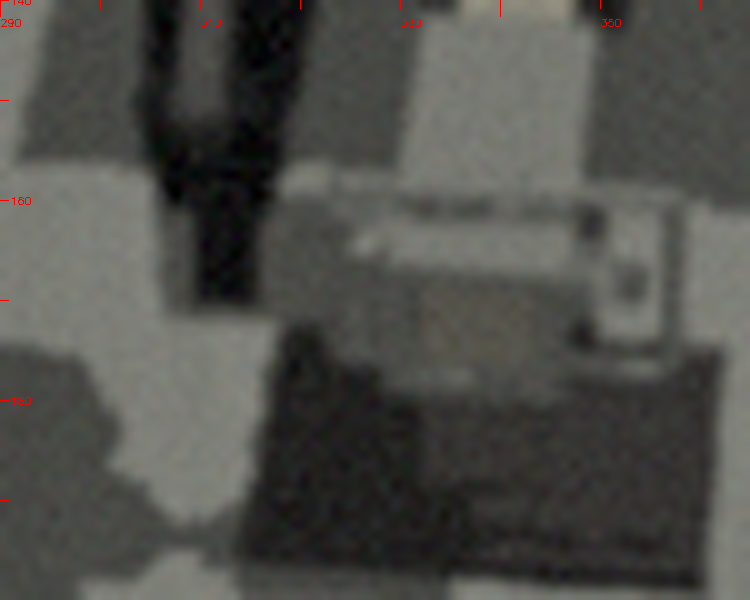

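Emit:
apply_moves --pt "0.001 0 0 0 0" --pt "0.001 0 0 0 0" --pt "0.001 0 0 0 0" --pt "0 0 0 0 0" --pt "0 0 0 0 0"

```text
time_s: 31.1
ee_pos: [0.4855, 0.0773, 0.0792]
orientation: [[-0.002, -0.989, 0.151], [0.001, 0.151, 0.989], [-1.0, 0.002, 0.0]]
wrist_force: [-15.9, 5.2, 9.6]
width: 0.128
```

Emit:
apply_moves --pt "-0.001 0.001 0 0 0" --pt "0 0.0005 0 0 0" --pt "0 0 0 0 0" --pt "0 0 0 0 0"

```text
time_s: 31.43
ee_pos: [0.4854, 0.0773, 0.0801]
orientation: [[0.0, -0.988, 0.151], [0.0, 0.151, 0.988], [-1.0, -0.0, 0.0]]
wrist_force: [-6.1, 3.6, -3.5]
width: 0.128
```

Emit:
apply_moves --pt "0 0 0 0 0.16" --pt "0 0 0 0 0.2" --pt "0 0 0 0 0.3" --pt "0 0 0 0 0.5" --pt "0 0 0 0 0.5" --pt "0 0 0 0 0.5"

```text
time_s: 31.93
ee_pos: [0.4859, 0.0771, 0.08]
orientation: [[0.001, -0.988, 0.151], [-0.0, 0.151, 0.988], [-1.0, -0.001, -0.0]]
wrist_force: [-0.1, -0.4, 0.8]
width: 0.5
```

Run:
```python
from h import *
np.set_printoptions(precision=4,suppress=True)
o=bot.get_obs();print(o["time_s"],o["ee_pos"],o["wrist_force"],o["ft_torque"],o["width"])
a=snap("side"); crop(a,290,140,75,60,10,"sd24")
w=snap("wrist"); crop(w,270,265,100,160,4,"w24")
```

```text
31.9333 [0.4859 0.0771 0.08  ] [-0.086  -0.403   0.7727] [ 0.0276  0.0347 -0.0123] 0.5000897442657222
```

View pics/w24.png

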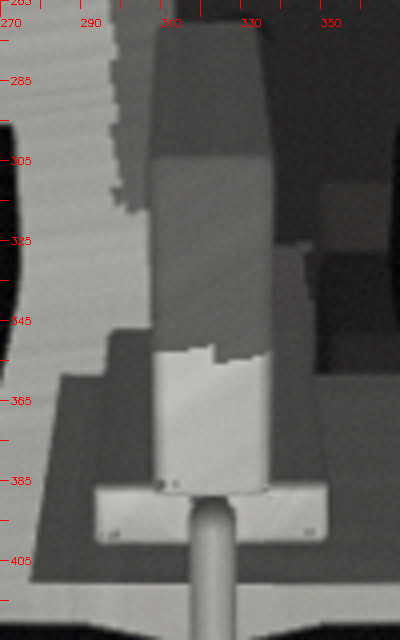

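View pics/sd24.png

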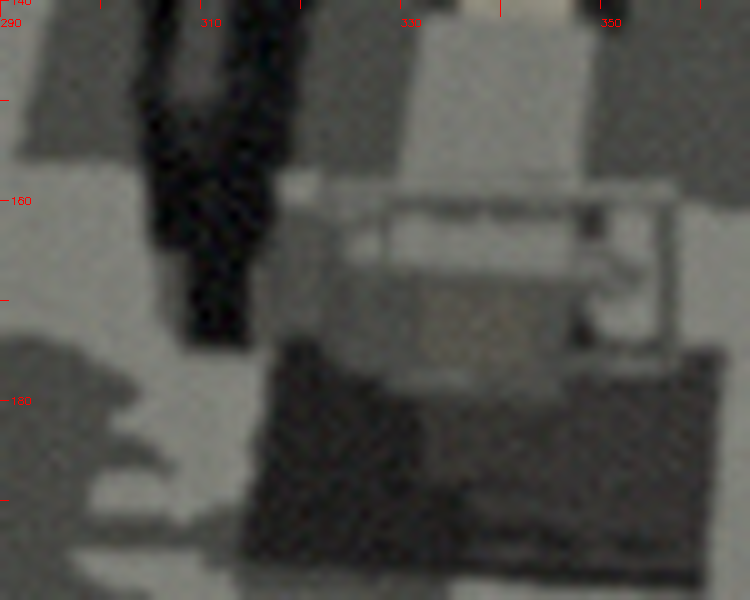

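Emit:
apply_moves --pt "-0.01 0 0 0 0.5" --pt "-0.025 0 0 0 0.5" --pt "-0.03 0 0 0 0.5" --pt "-0.03 0.01 0 0 0.5" --pt "-0.02 0.03 0 0 0.5" --pt "0 0.03 0 0 0.5" --pt "0 0 0 0 0.5" --pt "0 0 0 0 0.5"

```text
time_s: 32.7
ee_pos: [0.4156, 0.088, 0.1953]
orientation: [[0.001, -0.989, 0.151], [-0.0, 0.151, 0.989], [-1.0, -0.001, 0.0]]
wrist_force: [0.0, -0.4, -0.5]
width: 0.503
```

Run:
```python
from h import *
np.set_printoptions(precision=4,suppress=True)
o=bot.get_obs();print(o["time_s"],o["ee_pos"],o["wrist_force"],o["joint_velocities"])
a=snap("scene"); cv2.imwrite("pics/sc25.png",a["bgr"]); crop(a,380,150,65,60,10,"sc25c")
b=snap("side"); crop(b,290,140,75,60,10,"sd25")
```

```text
32.7 [0.4156 0.088  0.1953] [ 0.0273 -0.351  -0.5205] [-0.0091  0.0405  0.0321 -0.0113 -0.0023 -0.0047]
```

View pics/sc25.png

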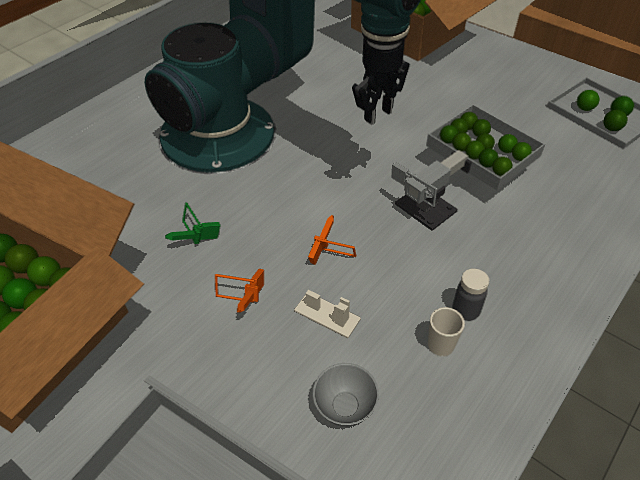

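View pics/sd25.png

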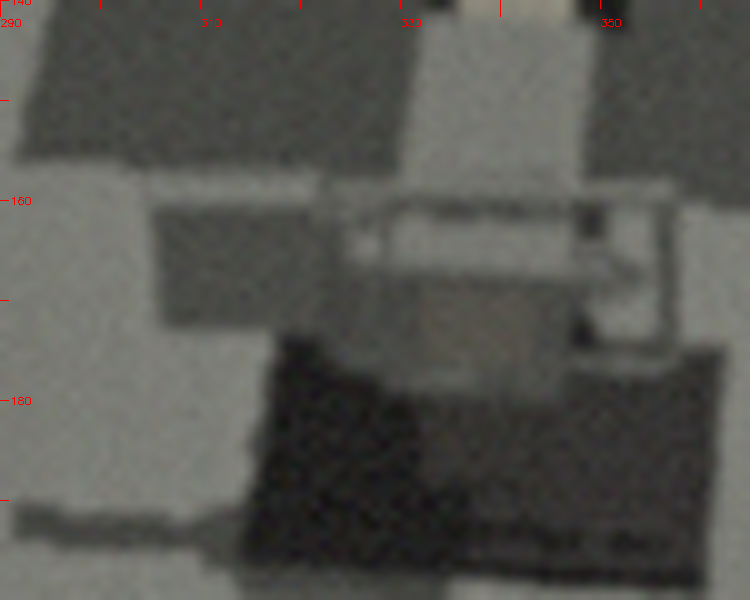

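View pics/sc25c.png

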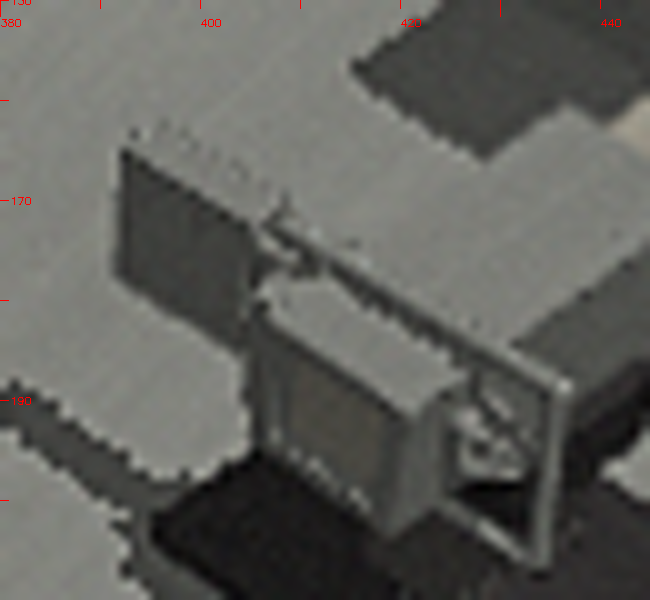

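Run:
```python
from h import *
print(bot.job_done()); o=bot.get_obs(); print(o["time_s"],o["wrist_force"])
```

```text
the job is handed in; nothing more can be done
None
the job is handed in; nothing more can be done
```

The steel linchpin is through the tube and tray arm with its ring snapped shut round the tube's free end. Once released, though, the pin hangs slightly tilted, so its shoulder is not perfectly flat on the face. I handed the job in at about 33 s.

- **Insertion:** I found the real hole with the wrist camera and pushed the pin in small steps from the robot's side, following the contact forces. It came to a hard stop at the face. The highest axial reading was about 16 N, against the 40 N limit.
- **Ring:** I swung it along its arc with shut fingers. The push read at most about 3.3 N, and it snapped closed by itself.
- **Last checks:** The scene and side pictures show the ring locked with its bar just beyond the tip. The bowl, beaker and jar are at the same pixels as at the start. The arm was clear of everything, with the wrist force near zero.
- **What did not fit:** When let go, the tail-heavy pin droops about 3° within the hole's clearance. The top of the flange then shows a gap of about 3 mm and the lower edge appears to bear on the face; I estimate about 1 mm at the axis. I gripped the pin again, levelled it and pressed it, and the gap almost closed. It drooped back to the same position when I released it.

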